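Put the exam-room kit away: rail, case, lid, clamp

TASK

Clear the examination table: hang every pair of ear defenders astride the drying rail so that one cup hangs on each side of the bar, and lay every instrument (chip reader, clipper, otoscope) inside the open metal case. Once all the instruments are in, close the case's lid fully, and only then swing its clamp all the way down onto the lid. Leave everything else on the table where it is.

Things in the scene. Friction and masses are not known exactly. Their poses are not given: they have to be found in the camera images.
- rail_mid (a point): middle of the drying rail's round steel bar (16 mm thick), on its axis, 155 mm above the table. The bar runs along this frame's y; the posts that hold it, 16 mm thick, stand at y = +155 and -155 mm on feet 100 mm (x) by 30 mm. x level, z up. Fixed.
- muffs0_crown (a point): centre of the crown of ear defenders, an upside-down U standing on two cups: 128 mm wide (x), 145 high; cups 54 mm along y, 66 high, 60 mm gap between them. The crown is a flat block 60 (x) by 30 (y) by 22 mm (z), bands slope from it down to the cups; this point is 134 mm above the cups' bottom, 11 mm above the crown's underside. z up while standing. 240 g. May be absent.
- muffs1_crown (a point): centre of the crown of ear defenders, an upside-down U standing on two cups: 128 mm wide (x), 145 high; cups 54 mm along y, 66 high, 60 mm gap between them. The crown is a flat block 60 (x) by 30 (y) by 22 mm (z), bands slope from it down to the cups; this point is 134 mm above the cups' bottom, 11 mm above the crown's underside. z up while standing. 240 g. May be absent.
- muffs2_crown (a point): centre of the crown of ear defenders, an upside-down U standing on two cups: 128 mm wide (x), 145 high; cups 54 mm along y, 66 high, 60 mm gap between them. The crown is a flat block 60 (x) by 30 (y) by 22 mm (z), bands slope from it down to the cups; this point is 134 mm above the cups' bottom, 11 mm above the crown's underside. z up while standing. 240 g. May be absent.
- case_floor (a point): centre of the inner floor of the fixed open white enamelled metal case (outside 220 mm along its x, 300 mm along its y, 75 mm high; walls 6 mm, floor 6 mm thick, so the inside is 208 by 288 mm and 69 mm deep). z up. The lid's hinge runs along the rim on the +x side, the clamp stands outside the middle of the -x side (y = 0).
- lid (a joint): angle of the case's lid (rad): 0 shut flat on the rim, grows as it opens; about 1.6 is upright, at most 1.95. A stiff hinge: it stays where it is left, and takes about 4 N at the free edge to move.
- lid_hinge (a point): middle of the lid's hinge line, 111 mm along the case's +x from the case's middle and 79 mm above the table; it also lies half-way through the lid's 8 mm thickness. The hinge runs along the case's y. This frame turns with the lid; the lid (222 mm by 300 mm) extends along its -x, its outer face (the top when shut) looks along its +z.
- lid_edge (a point): middle of the lid's free edge, 222 mm from the hinge, half-way through its thickness. A black pull tab 70 mm wide and 8 mm thick sticks out 27 mm beyond the edge, centred 90 mm along +y from here. The frame turns with the lid.
- clamp (a joint): angle of the clamp arm (rad): 0 down on the shut lid, grows as it swings up and away from the case; 1.57 upright, at most 1.95. Stiff: stays where it is left, about 2 N at its tip moves it.
- clamp_hinge (a point): the clamp arm's pivot, outside the case's -x side, 95 mm above the table; its axis runs along the case's y. The arm, 20 mm wide and 12 mm thick, swings in the case's xz plane between two cheeks (42 mm over their outsides) that reach 10 mm above the pivot; when down it points along the case's +x, across the lid. The frame turns with the arm: x along the arm, z its upper side when down.
- clamp_tip (a point): middle of the black cross handle at the end of the clamp arm, 82 mm from the pivot: a round bar 16 mm thick, 70 mm long along the case's y.
- reader_mid (a point): centre of the chip reader, a grey hand-held bar lying along its x: 133 mm long, 30 mm high, 34 mm wide (y) where it is gripped, with a wider black head (52 mm wide) at +x from x = 29 mm on. Point half-way up, z up. 200 g. May be absent.
- clipper_mid (a point): centre of the white animal clipper lying along its x: 137 mm long, 34 mm high, 38 mm wide (y) where it is gripped, steel blade 44 mm wide at +x from x = 45 mm on. Point half-way up, z up. 250 g. May be absent.
- otoscope_mid (a point): centre of the otoscope lying along its x: 127 mm long, steel handle 30 mm high and 30 mm wide (y), black head at +x from x = 30 mm on with a short spout to +y. Point half-way up the handle, z up. 200 g. May be absent.
- bowl: steel bowl, 110 mm across, 50 mm high; bystander, origin under its centre
- jar: glass jar, 70 mm across, 65 mm high; bystander, origin under its centre
- tape: roll of white paper tape lying flat, 80 mm across, 25 mm high; bystander, origin under its centre
- spray: clear bottle, 70 mm across, 160 mm high; bystander, origin under its centre
- beaker: white cup, 70 mm across, 80 mm high; bystander, origin under its centre
- dish: shallow steel dish, 100 mm across, 25 mm high; bystander, origin under its centre

How it is judged:
By the outcome, as a careful person would: the job done as asked, in the order asked, and still so for the second after the job is handed in, with the robot touching nothing.
Of muffs0, muffs1, muffs2 only 2 to 3 are there at a start; the rules pass over those that are not, and their reading is None.
Of reader, clipper, otoscope only 2 to 3 are there at a start; the rules pass over those that are not, and their reading is None.
At some moment in a run one of reader, clipper, otoscope may be knocked a few centimetres aside while the robot is not near it.
It also fails if it takes over 208 s, if anything falls off the work surface, if the arm or the gripper's body presses on something with over 40 N, if the wrist force passes 120 N, or if a joint passes its speed limit or range.

ROBOT

A 6-joint arm with a two-finger parallel gripper is mounted at the origin on the work surface. World frame = base frame: x ahead of the robot, y to its left, z up, the work surface at z = 0. Lengths are in m, angles in rad, forces in N, time in s.
With the tool pointing down it reaches from about 0.35 to 0.85 m from the base axis. Payload 8.1 kg.
Tool frame: the origin (TCP) lies midway between the tips of the shut fingers; the grasp point (between the pads) lies 19 mm behind it; z points along the fingers, x is the direction in which the jaws open and shut, and the axes are right-handed (so a half turn about z gives the same grasp; the last joint's range is limited). The gripper opens to 93 mm and grips with 3 to 60 N. Pads are 15 mm wide; open, the fingers measure 128 mm over their backs; the gripper's body (75 mm by 188 mm) begins 65 mm behind the grasp point.
Start: joints at [-1.185, 0.13, 1.488, -0, 1.523, -0.085], TCP at [0.272, -0.535, 0.219] pointing down, gripper open.
Joint ranges: [-2.96, 2.96], [-0.89, 2.26], [0.02, 2.5], [-1.34, 4.48], [0, 2.73], [-2.66, 2.66]. Speed limits (rad/s): [2.39, 2.39, 2.79, 3.14, 3.14, 3.14].

INTERFACE

Orientations are given as a unit quaternion [w, x, y, z].
In Python, from station import sensors, viewer, job_done gives the robot as it stands.
- The arm moves only by the tool drive_tool, never from a script. Its argument "increments" is a list of rows, each an object of numbers: "dx", "dy", "dz": the shift along the tool's x, y, z each as a share of 40 mm, from -1 to 1; "yaw": the turn about the tool's z as a share of 5 degrees, from -1 to 1; "grip": the opening, from 0 (shut) to 1 (fully open). A call has 1 to 10 rows; each row shifts and turns the pose as measured when the row begins, along the tool's axes as they then stand; what a row does not reach is not made up. A row lasts 1/12 s, in which the tool goes at most 41.7 mm and 7.16 degrees, less where a joint would pass 70% of its speed; a pose out of reach is approached as far as the arm can. A call with a number of a shift or a turn outside -1 to 1 is refused whole. A call with a gripper value outside its range is refused whole. The fingers move at their own pace and stop on an object; the grip force is fixed at half the most. Time passes only in rows, so rows that do not move let the fingers close. It gives the time, the measured TCP pose, the force and the opening at its end, in the units of the state.
- sensors.get_state(): the state, without advancing time (a new reading comes with each control period).
- viewer.get_image(name): name is "side" or "top" or "wrist"; returns a dict with "image" (384x512x3 uint8, red, green, blue), "z_map" (384x512 float32, m along the optical axis (not along the pixel's ray), 0 where there is no reading), "fx", "fy", "cx", "cy" (pixels), "distortion" ([k1, k2, p1, p2, k3] as OpenCV has them; the pictures are not rectified), "camera_from_world" (4x4, takes a point from world to camera coordinates). Camera axes: x right, y up, looking along -z (the intrinsics and any distortion apply to the point x, -y, -z); pixel columns grow to the right and rows downward; lengths in m; the calibration is good to about 2 mm. A picture is of the moment at which its call begins.
- job_done(): hands the job in, once; it reports no verdict.
The state is a dict: "time": time; "joints": joint angles; "joint_velocities": joint speeds; "effort": joint torques, N m; "tool_pos": TCP position; "tcp_rot": TCP orientation; "wrist_force": force on the tool from outside, world axes, zero at the start; "ft_torque": the same for the moment, N m; "grip_width": finger opening in m.
Only numpy, scipy, OpenCV 4.12 (cv2) and the standard library are available. Lean on these libraries where they do the work, as an engineer would, in place of code of your own. Each camera call takes 0.05 s, during which the arm holds its last target.

## Working session

There is one attempt and no reset: what is moved stays moved. The work goes in short steps, Python scripts to look and compute and a tool call to move; the robot and the scene stay as the last step left them, time stands still between calls to the robot, and variables do not carry over. Pictures are saved under pics/ and viewed, and the job is handed in when it is done.

Besides the shell and the picture viewer there is one more tool, called by a JSON object that holds its "api" and its "payload", one argument or row to a line. drive_tool: Moves the arm, as the interface text tells. Shift numbers are shares of 40 mm and turn numbers shares of 5 degrees, none past 1 either way. Its arguments: {"type":"object","properties":{"increments":{"type":"array"}},"required":["increments"]}

```bash
ls; mkdir -p pics
cat > h.py <<'E'
import numpy as np, cv2
from station import sensors, viewer
def grab(name,fn=None):
    d=viewer.get_image(name)
    if fn: cv2.imwrite('pics/'+fn,cv2.cvtColor(d['image'],cv2.COLOR_RGB2BGR))
    return d
def K(d): return np.array([[d['fx'],0,d['cx']],[0,d['fy'],d['cy']],[0,0,1.]])
def pts(d):
    """world point per pixel from depth"""
    h,w=d['z_map'].shape
    u,v=np.meshgrid(np.arange(w),np.arange(h))
    p=np.stack([u,v],-1).reshape(-1,1,2).astype(np.float64)
    n=cv2.undistortPoints(p,K(d),np.array(d['distortion'])).reshape(h,w,2)
    z=d['z_map']
    c=np.stack([n[...,0]*z,-n[...,1]*z,-z,np.ones_like(z)],-1)
    T=np.linalg.inv(np.array(d['camera_from_world']))
    P=(c@T.T)[...,:3]; P[z<=0]=np.nan
    return P
def ray(d,u,v,h):
    n=cv2.undistortPoints(np.array([[[u,v]]],float),K(d),np.array(d['distortion'])).ravel()
    T=np.linalg.inv(np.array(d['camera_from_world']))
    o=T[:3,3]; r=T[:3,:3]@np.array([n[0],-n[1],-1])
    return o+r*(h-o[2])/r[2]
def proj(d,P):
    c=(np.array(d['camera_from_world'])@np.append(P,1))[:3]
    q=cv2.projectPoints(np.array([[c[0],-c[1],-c[2]]]),np.zeros(3),np.zeros(3),K(d),np.array(d['distortion']))[0].ravel()
    return q
E
python3 - <<'E'
from h import *
s=sensors.get_state(); print(s)
for n in ['side','top','wrist']:
    d=grab(n,n+'0.png'); print(n,np.linalg.inv(d['camera_from_world'])[:3,3], (d['z_map']>0).mean(),d['distortion'])
    np.save(n+'0.npy',pts(d).astype(np.float32))
E
```

```text
pics
{'time': 0.0, 'joints': array([-1.18540188e+00,  1.31144980e-01,  1.48927056e+00,  1.63654639e-07,
        1.52304901e+00, -8.53686383e-02]), 'joint_velocities': array([ 1.41634326e-03,  1.97067396e-04, -7.46920608e-04,  1.18842552e-03,
       -3.50784843e-05, -1.42909636e-03]), 'effort': array([-2.55206360e-03, -5.59844577e+01, -4.91764104e+01,  7.70026096e-02,
        3.55837180e-02, -1.96415795e-04]), 'tool_pos': array([ 0.2719558 , -0.5341704 ,  0.21760194]), 'tcp_rot': array([-5.55538964e-04,  8.52515460e-01, -5.22701172e-01, -7.53242283e-04]), 'wrist_force': array([-0.76503094, -0.1559651 ,  0.30245661]), 'ft_torque': array([-0.00783024,  0.00739583,  0.03597629]), 'grip_width': 0.09285604485630337}
side [0.42791363 0.77540226 0.64907921] 0.9959462483723959 [-0.00771521  0.          0.          0.          0.        ]
top [ 0.42728814 -0.08804784  1.34096038] 0.9961039225260416 [0.0444518 0.        0.        0.        0.       ]
wrist [ 0.3443626  -0.49841659  0.38428038] 0.9958140055338541 [-0.06299153  0.          0.          0.          0.        ]
```

View pics/top0.png

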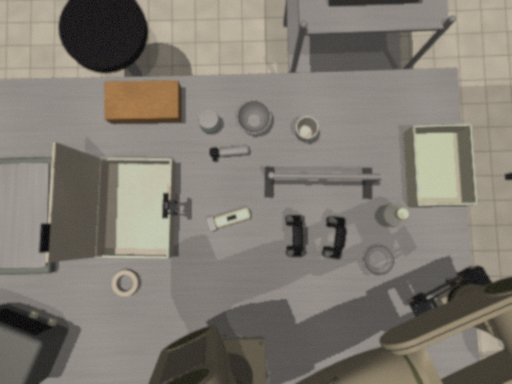

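View pics/side0.png

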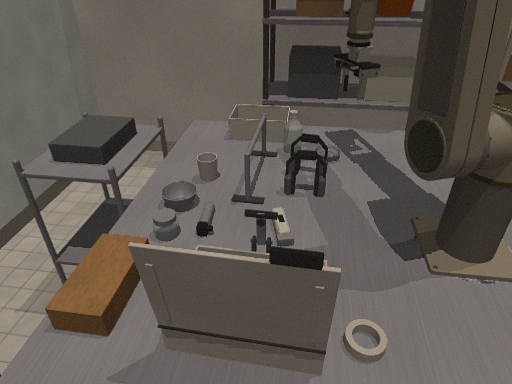

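View pics/wrist0.png

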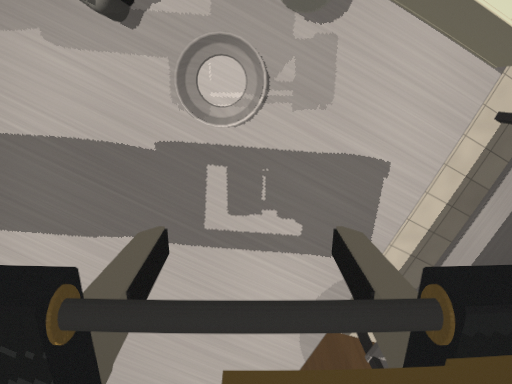

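The top view shows two ear defenders at about (295,235) and (335,237), the rail at (320,178), the otoscope at (229,152) and the clipper at (230,218). The case is centred near (138,207), with its lid open to the left and the clamp at (168,205).

Run:
```python
from h import *
P=np.load('top0.npy'); img=cv2.imread('pics/top0.png')
big=cv2.resize(img[100:300,0:480],None,fx=1.6,fy=2,interpolation=cv2.INTER_CUBIC)
for n,(u0,u1,v0,v1) in dict(case=(100,180,150,262),muffA=(280,310,205,265),muffB=(318,352,205,265),rail=(258,390,160,205),clip=(203,255,203,235),oto=(205,253,142,165)).items():
    Q=P[v0:v1,u0:u1].reshape(-1,3); Q=Q[(Q[:,2]>0.012)]
    print(n,len(Q),Q.min(0).round(3),Q.max(0).round(3),np.median(Q,0).round(3))
Q=P[160:205,258:390].reshape(-1,3);Q=Q[(Q[:,2]>.14)&(Q[:,2]<.18)]
a=np.polyfit(Q[:,1],Q[:,0],1);print('rail top',a,Q.min(0),Q.max(0),len(Q),np.percentile(Q[:,2],90))
for n,b in dict(A=(280,312,205,265),B=(318,352,205,265)).items():
    Q=P[b[2]:b[3],b[0]:b[1]].reshape(-1,3);Q=Q[Q[:,2]>.13]
    print(n,'crown',len(Q),Q.mean(0),cv2.minAreaRect((Q[:,:2]*1000).astype(np.float32)))
for n,b in dict(clip=(203,255,203,235),oto=(205,253,142,165)).items():
    Q=P[b[2]:b[3],b[0]:b[1]].reshape(-1,3);Q=Q[Q[:,2]>.012]
    print(n,len(Q),Q.mean(0),cv2.minAreaRect((Q[:,:2]*1000).astype(np.float32)),np.percentile(Q[:,2],90))
# case rim: z 0.07..0.08
Q=P[145:270,95:185].reshape(-1,3);R=Q[(Q[:,2]>.070)&(Q[:,2]<.079)]
print('rim',len(R),cv2.minAreaRect((R[:,:2]*1000).astype(np.float32)))
Q=P[140:275,30:108].reshape(-1,3);R=Q[(Q[:,2]>.1)]
print('lid',len(R),R.min(0),R.max(0))
R=P[185:225,155:200].reshape(-1,3);R=R[R[:,2]>.085];print('clamp',R.min(0),R.max(0),len(R))
R2=R[R[:,2]>R[:,2].max()-.02];print(R2.mean(0),R2.min(0),R2.max(0))
print('z_table',np.nanmedian(P[290:320,200:300,2]),np.nanmedian(P[170:200,190:250,2]))
cv2.imwrite('pics/top0b.png',cv2.resize(img[130:280,0:270],None,fx=2.9,fy=2.9)) 
cv2.imwrite('pics/top0c.png',cv2.resize(img[130:280,190:420],None,fx=3.4,fy=3.4))
```

```text
case 1993 [0.36  0.148 0.012] [0.669 0.391 0.189] [0.526 0.256 0.058]
muffA 603 [ 0.354 -0.231  0.014] [ 0.48  -0.177  0.151] [ 0.417 -0.2    0.123]
muffB 660 [ 0.345 -0.357  0.013] [ 0.474 -0.288  0.151] [ 0.409 -0.318  0.12 ]
rail 781 [ 0.505 -0.484  0.012] [ 0.635 -0.119  0.169] [ 0.582 -0.303  0.16 ]
clip 539 [ 0.437 -0.07   0.015] [0.506 0.067 0.045] [ 0.474 -0.002  0.032]
oto 399 [ 0.658 -0.071  0.012] [0.704 0.056 0.04 ] [ 0.685 -0.005  0.029]
rail top [0.03505231 0.59279499] [ 0.5697297  -0.4516553   0.14682539] [ 0.59558827 -0.12521368  0.16898882] 665 0.1645528
A crown 266 [ 0.4175312  -0.2033615   0.14195149] ((418.3269958496094, -203.4667510986328), (28.504764556884766, 76.36588287353516), 88.7090072631836)
B crown 275 [ 0.4108265  -0.3222682   0.14173166] ((411.316162109375, -323.8094482421875), (30.88098907470703, 76.63817596435547), 80.21995544433594)
clip 539 [ 0.47343355 -0.00206509  0.03108055] ((472.7630310058594, -3.6343765258789062), (42.75846862792969, 136.3667449951172), 14.204484939575195) 0.036187146
oto 399 [ 0.685125   -0.00518842  0.0285621 ] ((684.7315063476562, -8.163825988769531), (41.53444290161133, 126.12632751464844), 7.072549819946289) 0.034030207
rim 680 ((514.4991455078125, 269.9245300292969), (242.6732635498047, 301.4729919433594), 88.29623413085938)
lid 5185 [0.36814275 0.3845187  0.1001705 ] [0.66826814 0.43151343 0.33085552]
clamp [0.47374913 0.1475773  0.08635906] [0.54322004 0.17347798 0.18875581] 267
[0.5083605  0.16099684 0.18257284] [0.47374913 0.15360078 0.16881976] [0.54322004 0.1711822  0.18875581]
z_table -0.00022238518 -7.754517e-05
```

View pics/top0b.png

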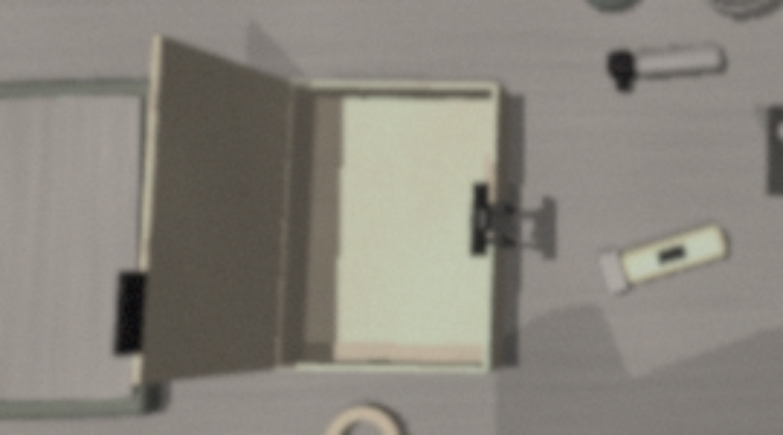

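View pics/top0c.png

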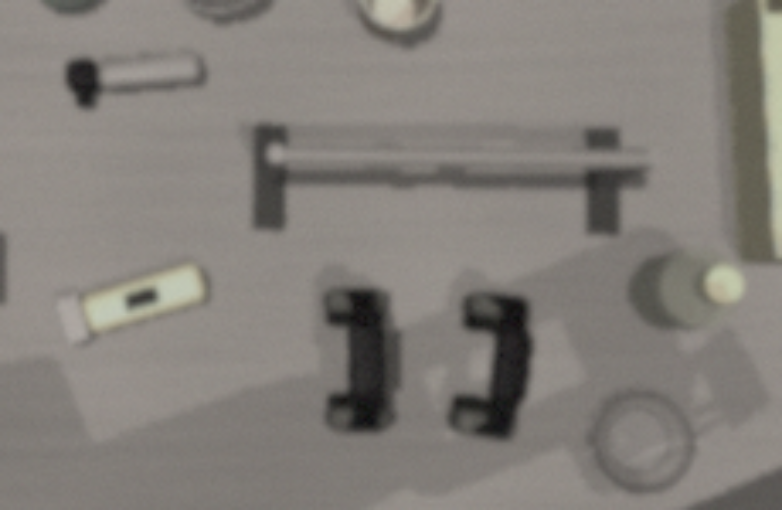

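```bash
cat >> h.py <<'E'
from scipy.spatial.transform import Rotation as R_
def plan(x,y,z,phi=None):
    s=sensors.get_state(); q=s['tcp_rot']; R=R_.from_quat([q[1],q[2],q[3],q[0]]).as_matrix()
    t=R.T@(np.array([x,y,z])-s['tool_pos']); a=np.degrees(np.arctan2(R[1,0],R[0,0]))
    print('t',round(s['time'],2),'pos',s['tool_pos'].round(4),'phi',a.round(2),'tilt',R[2].round(4),'F',s['wrist_force'].round(1),'w',round(s['grip_width'],4))
    print('total units',(t/0.04).round(3),'norm',(np.linalg.norm(t)/.04).round(2), '' if phi is None else 'yaw units %.2f'%(((a-phi+180)%360-180)/5))
E
python3 -c "
from h import *
plan(.418,-.203,.25,-91.3)"
```

```text
t 0.15 pos [ 0.272  -0.5343  0.2178] phi -63.03 tilt [-1.4e-03 -1.0e-04 -1.0e+00] F [0.3 0.1 0.5] w 0.0928
total units [-5.727 -7.01  -0.795] norm 9.09 yaw units 5.65
```

{"api": "drive_tool", "payload": {
  "increments": [
    {"yaw":0.95,"dz":-0.13,"grip":1},
    {"yaw":0.95,"dz":-0.13,"grip":1},
    {"yaw":0.95,"dz":-0.13,"grip":1},
    {"yaw":0.95,"dz":-0.13,"grip":1},
    {"yaw":0.95,"dz":-0.13,"grip":1},
    {"yaw":0.95,"dz":-0.13,"grip":1}
  ]
}}

```text
validation failed for argument at $.in...
```

```bash
python3 -c "
from h import *
plan(.418,-.203,.25,-91.3)"
```

```text
t 0.15 pos [ 0.272  -0.5343  0.2178] phi -63.03 tilt [-1.4e-03 -1.0e-04 -1.0e+00] F [0.3 0.1 0.5] w 0.0928
total units [-5.727 -7.01  -0.795] norm 9.09 yaw units 5.65
```

{"api": "drive_tool", "payload": {
  "increments": [
    {"dx":0,"dy":0,"dz":-0.13,"yaw":0.95,"grip":1},
    {"dx":0,"dy":0,"dz":-0.13,"yaw":0.95,"grip":1},
    {"dx":0,"dy":0,"dz":-0.13,"yaw":0.95,"grip":1},
    {"dx":0,"dy":0,"dz":-0.13,"yaw":0.95,"grip":1},
    {"dx":0,"dy":0,"dz":-0.13,"yaw":0.95,"grip":1},
    {"dx":0,"dy":0,"dz":-0.13,"yaw":0.95,"grip":1}
  ]
}}

```text
time: 0.65
tool_pos: [0.2711, -0.532, 0.2453]
tcp_rot: [0.002, -0.691, 0.723, 0.005]
wrist_force: [0.5, 0.2, 1.1]
grip_width: 0.0932
```

```bash
python3 -c "
from h import *
plan(.418,-.203,.25,-91.3)"
```

```text
t 0.65 pos [ 0.2711 -0.532   0.2453] phi -92.61 tilt [-0.0091  0.0042 -0.9999] F [0.5 0.2 1.1] w 0.0932
total units [-8.385 -3.294 -0.055] norm 9.01 yaw units -0.26
```

{"api": "drive_tool", "payload": {
  "increments": [
    {"dx":-0.9,"dy":-0.36,"dz":0,"yaw":-0.1,"grip":1},
    {"dx":-0.9,"dy":-0.36,"dz":0,"yaw":0,"grip":1},
    {"dx":-0.9,"dy":-0.36,"dz":0,"yaw":0,"grip":1},
    {"dx":-0.9,"dy":-0.36,"dz":0,"yaw":0,"grip":1},
    {"dx":-0.9,"dy":-0.36,"dz":0,"yaw":0,"grip":1},
    {"dx":-0.9,"dy":-0.36,"dz":0,"yaw":0,"grip":1},
    {"dx":-0.9,"dy":-0.36,"dz":0,"yaw":0,"grip":1},
    {"dx":-0.9,"dy":-0.36,"dz":0,"yaw":0,"grip":1},
    {"dx":-0.9,"dy":-0.36,"dz":0,"yaw":0,"grip":1},
    {"dx":0,"dy":0,"dz":0,"yaw":0,"grip":1}
  ]
}}

```text
time: 1.48
tool_pos: [0.4172, -0.2014, 0.2439]
tcp_rot: [0.003, -0.689, 0.725, 0.007]
wrist_force: [0.1, -0.6, -1.1]
grip_width: 0.0927
```

```bash
python3 -c "
from h import *
plan(.418,-.203,.25,-91.3)
grab('top','top1.png');d=grab('wrist','wrist1.png')
P=pts(d);m=(P[...,2]>.13)&(P[...,2]<.155)
n,l,st,c=cv2.connectedComponentsWithStats(m.astype(np.uint8))
for i in range(1,n):
    if st[i,4]>200:
        Q=P[l==i];print(c[i],st[i,4],Q.mean(0),cv2.minAreaRect((Q[:,:2]*1000).astype(np.float32)))
plan(.418,-.203,.25,-91.3)
"
```

```text
t 1.48 pos [ 0.4172 -0.2014  0.2439] phi -92.92 tilt [-0.0133  0.0068 -0.9999] F [ 0.1 -0.6 -1.1] w 0.0927
total units [ 0.036 -0.021 -0.153] norm 0.16 yaw units -0.32
[254.27194357 180.24804075] 2552 [ 0.42306845 -0.20726779  0.14310982] ((419.0137634277344, -207.18211364746094), (29.15325164794922, 77.49803924560547), 89.44950866699219)
[389.51194659 182.3661279 ] 2846 [ 0.41542434 -0.32403352  0.14207919] ((411.3722839355469, -325.6240234375), (29.84254264831543, 78.67381286621094), 80.23512268066406)
t 1.58 pos [ 0.4156 -0.2057  0.2438] phi -93.0 tilt [-0.0107  0.008  -0.9999] F [ 0.4 -0.8 -0.1] w 0.0927
total units [-0.072 -0.056 -0.154] norm 0.18 yaw units -0.34
```

View pics/wrist1.png

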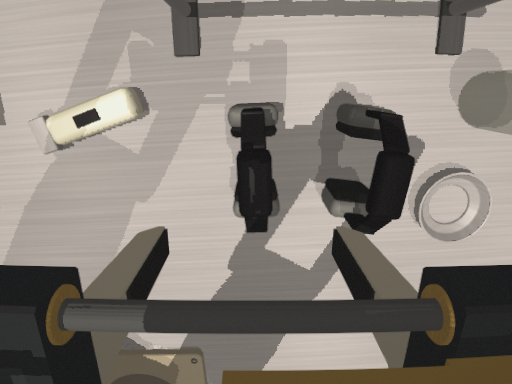

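View pics/top1.png

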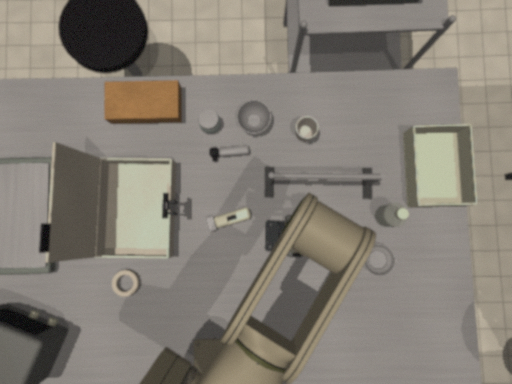

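{"api": "drive_tool", "payload": {
  "increments": [
    {"dx":0,"dy":-0.08,"dz":0.6,"yaw":-0.3,"grip":1},
    {"dx":0,"dy":0,"dz":0.6,"yaw":0,"grip":1},
    {"dx":0,"dy":0,"dz":0.6,"yaw":0,"grip":1},
    {"dx":0,"dy":0,"dz":0,"yaw":0,"grip":1}
  ]
}}

```text
time: 1.92
tool_pos: [0.4179, -0.2104, 0.1713]
tcp_rot: [0.001, -0.697, 0.717, 0.004]
wrist_force: [-0.6, -0.4, -1.1]
grip_width: 0.0929
```

```bash
python3 -c "
from h import *
plan(.4185,-.205,.127,-91)"
```

```text
t 1.92 pos [ 0.4179 -0.2104  0.1713] phi -91.58 tilt [-0.0063  0.0048 -1.    ] F [-0.6 -0.4 -1.1] w 0.0929
total units [-0.128 -0.016  1.108] norm 1.12 yaw units -0.12
```

{"api": "drive_tool", "payload": {
  "increments": [
    {"dx":-0.12,"dy":0,"dz":0.4,"yaw":-0.1,"grip":1},
    {"dx":0,"dy":0,"dz":0.4,"yaw":0,"grip":1},
    {"dx":0,"dy":0,"dz":0.25,"yaw":0,"grip":1},
    {"dx":0,"dy":0,"dz":0,"yaw":0,"grip":1}
  ]
}}

```text
time: 2.25
tool_pos: [0.4159, -0.2108, 0.13]
tcp_rot: [-0.0, -0.698, 0.716, 0.004]
wrist_force: [-0.6, 0.4, -0.6]
grip_width: 0.093
```

```bash
python3 -c "
from h import *
plan(.4185,-.205,.127,-91);grab('wrist','wrist2.png')"
```

```text
t 2.25 pos [ 0.4159 -0.2108  0.13  ] phi -91.48 tilt [-0.0051  0.0058 -1.    ] F [-0.6  0.4 -0.6] w 0.093
total units [-0.145 -0.061  0.075] norm 0.17 yaw units -0.10
```

View pics/wrist2.png

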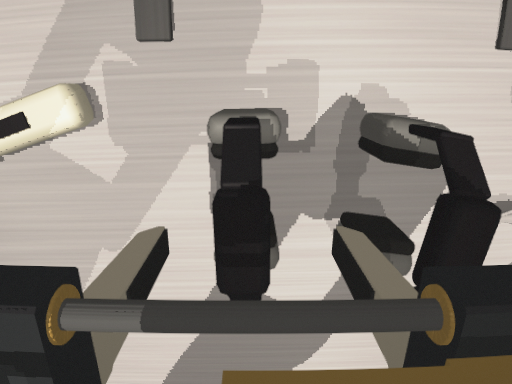

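{"api": "drive_tool", "payload": {
  "increments": [
    {"dx":-0.1,"dy":-0.05,"dz":0.1,"yaw":0,"grip":1},
    {"dx":0,"dy":0,"dz":0,"yaw":0,"grip":0},
    {"dx":0,"dy":0,"dz":0,"yaw":0,"grip":0},
    {"dx":0,"dy":0,"dz":0,"yaw":0,"grip":0},
    {"dx":0,"dy":0,"dz":0,"yaw":0,"grip":0},
    {"dx":0,"dy":0,"dz":0,"yaw":0,"grip":0},
    {"dx":0,"dy":0,"dz":0,"yaw":0,"grip":0},
    {"dx":0,"dy":0,"dz":0,"yaw":0,"grip":0},
    {"dx":0,"dy":0,"dz":0,"yaw":0,"grip":0}
  ]
}}

```text
time: 3.05
tool_pos: [0.4216, -0.2097, 0.1331]
tcp_rot: [0.001, -0.698, 0.717, -0.001]
wrist_force: [0.6, -0.6, 0.0]
grip_width: 0.0443
```

```bash
python3 -c "
from h import *
plan(.4185,-.205,.127,-91)"
```

```text
t 3.05 pos [ 0.4216 -0.2097  0.1331] phi -91.54 tilt [ 2.0e-04 -2.3e-03 -1.0e+00] F [ 0.6 -0.6  0. ] w 0.0443
total units [-0.114  0.08   0.153] norm 0.21 yaw units -0.11
```

{"api": "drive_tool", "payload": {
  "increments": [
    {"dx":0,"dy":0,"dz":0.1,"yaw":0,"grip":0},
    {"dx":0,"dy":0,"dz":0.05,"yaw":0,"grip":0},
    {"dx":0,"dy":0,"dz":0,"yaw":0,"grip":0},
    {"dx":0,"dy":0,"dz":0,"yaw":0,"grip":0}
  ]
}}

```text
time: 3.38
tool_pos: [0.422, -0.2094, 0.1271]
tcp_rot: [0.001, -0.698, 0.716, -0.001]
wrist_force: [-0.6, 1.0, 3.1]
grip_width: 0.0298
```

```bash
python3 -c "
from h import *
plan(.4185,-.205,.127,-91)"
```

```text
t 3.38 pos [ 0.422  -0.2094  0.1271] phi -91.51 tilt [-1.0e-04 -3.2e-03 -1.0e+00] F [-0.6  1.   3.1] w 0.0298
total units [-0.107  0.091  0.003] norm 0.14 yaw units -0.10
```

{"api": "drive_tool", "payload": {
  "increments": [
    {"dx":0,"dy":0,"dz":-0.5,"yaw":0,"grip":0},
    {"dx":0,"dy":0,"dz":-0.8,"yaw":0,"grip":0},
    {"dx":0,"dy":0,"dz":-0.9,"yaw":0,"grip":0},
    {"dx":0,"dy":0,"dz":-0.9,"yaw":0,"grip":0},
    {"dx":0,"dy":0,"dz":-0.9,"yaw":0,"grip":0},
    {"dx":0,"dy":0,"dz":-0.9,"yaw":0,"grip":0},
    {"dx":0,"dy":0,"dz":-0.3,"yaw":0,"grip":0},
    {"dx":0,"dy":0,"dz":0,"yaw":0,"grip":0}
  ]
}}

```text
time: 4.05
tool_pos: [0.4166, -0.2073, 0.3336]
tcp_rot: [-0.002, -0.697, 0.717, 0.008]
wrist_force: [-0.1, -1.3, -3.4]
grip_width: 0.0299
```

```bash
python3 -c "
from h import *
P=np.load('top0.npy');Q=P[160:205,258:390].reshape(-1,3);Q=Q[(Q[:,2]>.155)&(Q[:,2]<.172)]
for y in np.arange(-.46,-.11,.02):
    q=Q[abs(Q[:,1]-y)<.01]; print(round(y,2),len(q),q[:,0].mean().round(4) if len(q) else '',np.median(q[:,2]).round(4) if len(q) else '')
plan(.587,-.215,.335,-92);grab('wrist','wrist3.png');grab('side','side3.png')"
```

```text
-0.46 2 0.5774 0.1632
-0.44 42 0.5781 0.1624
-0.42 44 0.5784 0.1599
-0.4 41 0.5792 0.1604
-0.38 43 0.5795 0.1607
-0.36 43 0.5801 0.1607
-0.34 38 0.5807 0.1614
-0.32 41 0.5815 0.1611
-0.3 38 0.5824 0.1607
-0.28 34 0.5833 0.1612
-0.26 35 0.5836 0.1618
-0.24 34 0.5839 0.1619
-0.22 35 0.5845 0.1619
-0.2 41 0.5863 0.1605
-0.18 45 0.5869 0.1609
-0.16 40 0.5874 0.1617
-0.14 42 0.5879 0.1618
-0.12 7 0.589 0.1623
t 4.05 pos [ 0.4166 -0.2073  0.3336] phi -91.57 tilt [-0.0089  0.0144 -0.9999] F [-0.1 -1.3 -3.4] w 0.0299
total units [ 0.076 -4.262 -0.098] norm 4.26 yaw units 0.09
```

View pics/wrist3.png

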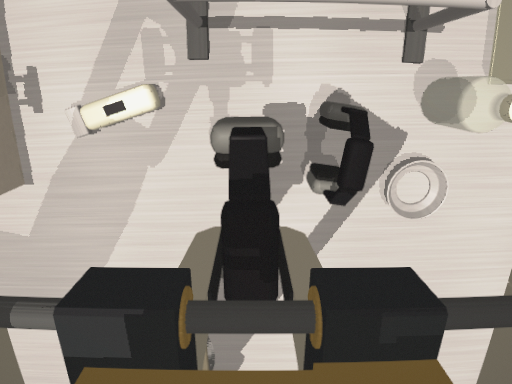

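View pics/side3.png

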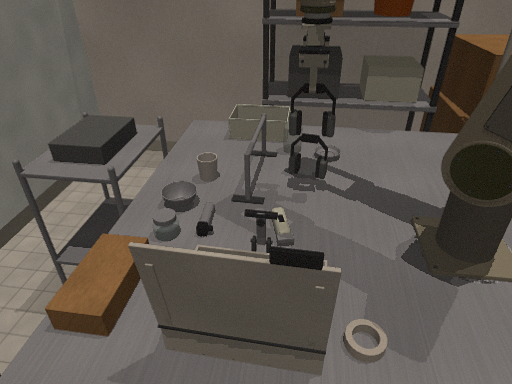

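{"api": "drive_tool", "payload": {
  "increments": [
    {"dx":0,"dy":-0.6,"dz":0,"yaw":0,"grip":0},
    {"dx":0,"dy":-0.8,"dz":0,"yaw":0,"grip":0},
    {"dx":0,"dy":-0.8,"dz":0,"yaw":0,"grip":0},
    {"dx":0,"dy":-0.8,"dz":0,"yaw":0,"grip":0},
    {"dx":0,"dy":-0.8,"dz":0,"yaw":0,"grip":0},
    {"dx":0,"dy":-0.4,"dz":0,"yaw":0,"grip":0},
    {"dx":0,"dy":0,"dz":0,"yaw":0,"grip":0}
  ]
}}

```text
time: 4.73
tool_pos: [0.5834, -0.2086, 0.3003]
tcp_rot: [-0.008, -0.696, 0.718, 0.024]
wrist_force: [-1.0, -0.6, -1.9]
grip_width: 0.0298
```

```bash
python3 -c "
from h import *
plan(.588,-.215,.173,-92);d=grab('wrist','wrist4.png');grab('side','side4.png')"
```

```text
t 4.73 pos [ 0.5834 -0.2086  0.3003] phi -91.77 tilt [-0.0226  0.0459 -0.9987] F [-1.  -0.6 -1.9] w 0.0298
total units [ 0.228 -0.266  3.17 ] norm 3.19 yaw units 0.05
```

View pics/side4.png

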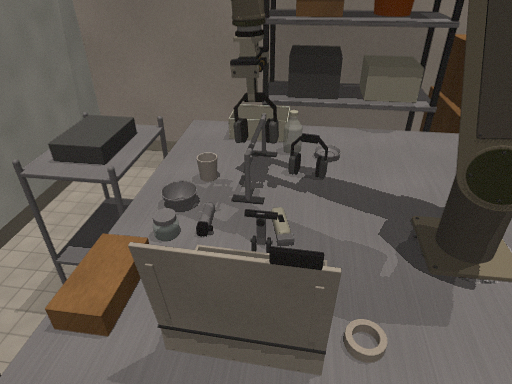

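View pics/wrist4.png

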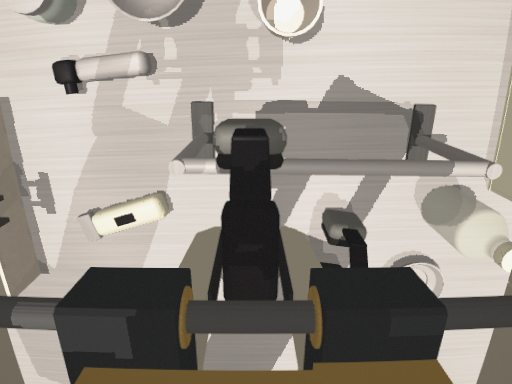

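{"api": "drive_tool", "payload": {
  "increments": [
    {"dx":0.1,"dy":0,"dz":-0.3,"yaw":0,"grip":0},
    {"dx":0,"dy":0,"dz":-0.3,"yaw":0,"grip":0},
    {"dx":0,"dy":0,"dz":-0.3,"yaw":0,"grip":0},
    {"dx":0,"dy":0,"dz":0,"yaw":0,"grip":0}
  ]
}}

```text
time: 5.17
tool_pos: [0.5788, -0.2141, 0.3374]
tcp_rot: [-0.01, -0.695, 0.718, 0.028]
wrist_force: [0.8, -0.1, -1.9]
grip_width: 0.0298
```

```bash
python3 -c "
from h import *
plan(.588,-.215,.173,-92)"
```

```text
t 5.17 pos [ 0.5788 -0.2141  0.3374] phi -91.9 tilt [-0.0243  0.053  -0.9983] F [ 0.8 -0.1 -1.9] w 0.0298
total units [ 0.114 -0.448  4.09 ] norm 4.12 yaw units 0.02
```

{"api": "drive_tool", "payload": {
  "increments": [
    {"dx":0,"dy":1,"dz":0,"yaw":0,"grip":0},
    {"dx":0,"dy":1,"dz":0,"yaw":0,"grip":0},
    {"dx":0,"dy":0,"dz":0,"yaw":0,"grip":0}
  ]
}}

```text
time: 5.42
tool_pos: [0.4963, -0.2117, 0.3364]
tcp_rot: [-0.011, -0.695, 0.718, 0.032]
wrist_force: [0.5, 1.1, -3.3]
grip_width: 0.0302
```

```bash
python3 -c "
from h import *
plan(.588,-.215,.173,-92)"
```

```text
t 5.42 pos [ 0.4963 -0.2117  0.3364] phi -91.9 tilt [-0.0284  0.0619 -0.9977] F [ 0.5  1.1 -3.3] w 0.0302
total units [ 0.121 -2.542  3.934] norm 4.69 yaw units 0.02
```

{"api": "drive_tool", "payload": {
  "increments": [
    {"dx":0,"dy":0,"dz":0,"yaw":0,"grip":0},
    {"dx":0,"dy":0,"dz":0,"yaw":0,"grip":0},
    {"dx":0,"dy":0,"dz":0,"yaw":0,"grip":0},
    {"dx":0,"dy":0,"dz":0,"yaw":0,"grip":0},
    {"dx":0,"dy":0,"dz":0,"yaw":0,"grip":0},
    {"dx":0,"dy":0,"dz":0,"yaw":0,"grip":0}
  ]
}}

```text
time: 5.92
tool_pos: [0.4972, -0.2129, 0.3422]
tcp_rot: [-0.01, -0.695, 0.719, 0.027]
wrist_force: [-0.6, 0.0, -3.1]
grip_width: 0.0297
```

```bash
python3 -c "
from h import *
plan(.588,-.215,.173,-92)"
```

```text
t 5.92 pos [ 0.4972 -0.2129  0.3422] phi -91.98 tilt [-0.0238  0.0521 -0.9984] F [-0.6  0.  -3.1] w 0.0297
total units [ 0.076 -2.487  4.105] norm 4.8 yaw units 0.00
```

{"api": "drive_tool", "payload": {
  "increments": [
    {"dx":0,"dy":0,"dz":0.8,"yaw":0,"grip":0},
    {"dx":0,"dy":0,"dz":0.8,"yaw":0,"grip":0},
    {"dx":0,"dy":0,"dz":0,"yaw":0,"grip":0}
  ]
}}

```text
time: 6.17
tool_pos: [0.4968, -0.2119, 0.2793]
tcp_rot: [-0.009, -0.695, 0.718, 0.024]
wrist_force: [-0.8, 0.3, -4.8]
grip_width: 0.0296
```

```bash
python3 -c "
from h import *
plan(.588,-.215,.173,-92)"
```

```text
t 6.17 pos [ 0.4968 -0.2119  0.2793] phi -91.91 tilt [-0.0211  0.0464 -0.9987] F [-0.8  0.3 -4.8] w 0.0296
total units [ 0.058 -2.403  2.549] norm 3.5 yaw units 0.02
```

{"api": "drive_tool", "payload": {
  "increments": [
    {"dx":0,"dy":0,"dz":-0.2,"yaw":0,"grip":0},
    {"dx":0,"dy":0,"dz":-0.2,"yaw":0,"grip":0},
    {"dx":0,"dy":0,"dz":-0.2,"yaw":0,"grip":0},
    {"dx":0,"dy":0,"dz":-0.2,"yaw":0,"grip":0},
    {"dx":0,"dy":0,"dz":-0.2,"yaw":0,"grip":0},
    {"dx":0,"dy":0,"dz":-0.2,"yaw":0,"grip":0},
    {"dx":0,"dy":0,"dz":-0.2,"yaw":0,"grip":0},
    {"dx":0,"dy":0,"dz":-0.2,"yaw":0,"grip":0},
    {"dx":0,"dy":0,"dz":0,"yaw":0,"grip":0}
  ]
}}

```text
time: 6.92
tool_pos: [0.503, -0.2146, 0.361]
tcp_rot: [-0.007, -0.696, 0.718, 0.018]
wrist_force: [0.7, 0.2, -2.2]
grip_width: 0.0296
```

```bash
python3 -c "
from h import *
plan(.588,-.215,.173,-92)"
```

```text
t 6.92 pos [ 0.503  -0.2146  0.361 ] phi -91.86 tilt [-0.0159  0.0357 -0.9992] F [ 0.7  0.2 -2.2] w 0.0296
total units [ 0.016 -2.29   4.621] norm 5.16 yaw units 0.03
```

{"api": "drive_tool", "payload": {
  "increments": [
    {"dx":0,"dy":-0.22,"dz":0,"yaw":0,"grip":0},
    {"dx":0,"dy":-0.22,"dz":0,"yaw":0,"grip":0},
    {"dx":0,"dy":-0.22,"dz":0,"yaw":0,"grip":0},
    {"dx":0,"dy":-0.22,"dz":0,"yaw":0,"grip":0},
    {"dx":0,"dy":-0.22,"dz":0,"yaw":0,"grip":0},
    {"dx":0,"dy":-0.22,"dz":0,"yaw":0,"grip":0},
    {"dx":0,"dy":-0.22,"dz":0,"yaw":0,"grip":0},
    {"dx":0,"dy":-0.22,"dz":0,"yaw":0,"grip":0},
    {"dx":0,"dy":-0.22,"dz":0,"yaw":0,"grip":0},
    {"dx":0,"dy":-0.22,"dz":0,"yaw":0,"grip":0}
  ]
}}

```text
time: 7.75
tool_pos: [0.5974, -0.2172, 0.3547]
tcp_rot: [-0.008, -0.695, 0.718, 0.021]
wrist_force: [-0.1, 0.6, -3.2]
grip_width: 0.0301
```

```bash
python3 -c "
from h import *
plan(.588,-.215,.173,-92)"
```

```text
t 7.75 pos [ 0.5974 -0.2172  0.3547] phi -91.87 tilt [-0.0175  0.0402 -0.999 ] F [-0.1  0.6 -3.2] w 0.0301
total units [0.033 0.053 4.548] norm 4.55 yaw units 0.03
```

{"api": "drive_tool", "payload": {
  "increments": [
    {"dx":0,"dy":0,"dz":0.4,"yaw":0,"grip":0},
    {"dx":0,"dy":0,"dz":0.4,"yaw":0,"grip":0},
    {"dx":0,"dy":0,"dz":0.4,"yaw":0,"grip":0},
    {"dx":0,"dy":0,"dz":0,"yaw":0,"grip":0}
  ]
}}

```text
time: 8.08
tool_pos: [0.5993, -0.2154, 0.3011]
tcp_rot: [-0.008, -0.696, 0.718, 0.022]
wrist_force: [-1.4, 0.5, -4.0]
grip_width: 0.0296
```

```bash
python3 -c "
from h import *
plan(.588,-.215,.173,-92);d=grab('side','side5.png');cv2.imwrite('pics/side5b.png',cv2.resize(cv2.imread('pics/side5.png')[60:220,200:350],None,fx=3.5,fy=3.5))"
```

```text
t 8.08 pos [ 0.5993 -0.2154  0.3011] phi -91.76 tilt [-0.0194  0.0435 -0.9989] F [-1.4  0.5 -4. ] w 0.0296
total units [0.061 0.144 3.211] norm 3.22 yaw units 0.05
```

View pics/side5b.png

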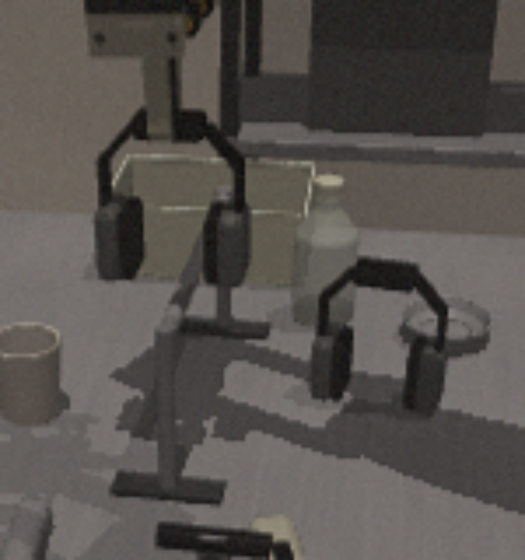

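{"api": "drive_tool", "payload": {
  "increments": [
    {"dx":0.05,"dy":0.15,"dz":0.3,"yaw":0,"grip":0},
    {"dx":0,"dy":0,"dz":0.4,"yaw":0,"grip":0},
    {"dx":0,"dy":0,"dz":0.4,"yaw":0,"grip":0},
    {"dx":0,"dy":0,"dz":0.4,"yaw":0,"grip":0},
    {"dx":0,"dy":0,"dz":0.4,"yaw":0,"grip":0},
    {"dx":0,"dy":0,"dz":0,"yaw":0,"grip":0}
  ]
}}

```text
time: 8.63
tool_pos: [0.5941, -0.2167, 0.2311]
tcp_rot: [-0.007, -0.696, 0.717, 0.019]
wrist_force: [0.3, 0.2, -3.9]
grip_width: 0.0298
```

```bash
python3 -c "
from h import *
plan(.588,-.215,.173,-92);d=grab('side','side5.png');cv2.imwrite('pics/side5c.png',cv2.resize(cv2.imread('pics/side5.png')[60:220,200:350],None,fx=3.5,fy=3.5))"
```

```text
t 8.63 pos [ 0.5941 -0.2167  0.2311] phi -91.72 tilt [-0.0163  0.0359 -0.9992] F [ 0.3  0.2 -3.9] w 0.0298
total units [-0.014  0.101  1.457] norm 1.46 yaw units 0.06
```

View pics/side5c.png

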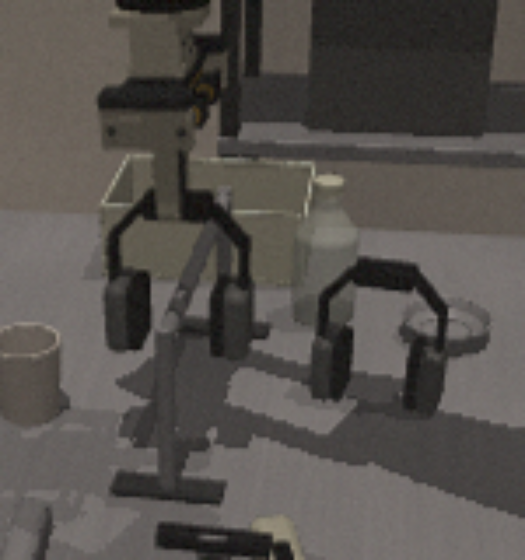

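{"api": "drive_tool", "payload": {
  "increments": [
    {"dx":0,"dy":0.12,"dz":0.35,"yaw":0,"grip":0},
    {"dx":0,"dy":0,"dz":0.35,"yaw":0,"grip":0},
    {"dx":0,"dy":0,"dz":0.3,"yaw":0,"grip":0},
    {"dx":0,"dy":0,"dz":0.2,"yaw":0,"grip":0},
    {"dx":0,"dy":0,"dz":0,"yaw":0,"grip":0}
  ]
}}

```text
time: 9.1
tool_pos: [0.5925, -0.2176, 0.1908]
tcp_rot: [-0.004, -0.697, 0.717, 0.013]
wrist_force: [0.1, 0.4, -4.2]
grip_width: 0.0296
```

```bash
python3 -c "
from h import *
plan(.588,-.215,.170,-92)"
```

```text
t 9.1 pos [ 0.5925 -0.2176  0.1908] phi -91.7 tilt [-0.0116  0.0246 -0.9996] F [ 0.1  0.4 -4.2] w 0.0296
total units [-0.055  0.101  0.523] norm 0.54 yaw units 0.06
```

{"api": "drive_tool", "payload": {
  "increments": [
    {"dx":0,"dy":0.12,"dz":0.15,"yaw":0,"grip":0},
    {"dx":0,"dy":0,"dz":0.15,"yaw":0,"grip":0},
    {"dx":0,"dy":0,"dz":0.15,"yaw":0,"grip":0},
    {"dx":0,"dy":0,"dz":0.1,"yaw":0,"grip":0},
    {"dx":0,"dy":0,"dz":0.05,"yaw":0,"grip":0}
  ]
}}

```text
time: 9.52
tool_pos: [0.5877, -0.2175, 0.1667]
tcp_rot: [-0.004, -0.697, 0.717, 0.012]
wrist_force: [-2.0, 1.9, 18.3]
grip_width: 0.0299
```

```bash
python3 -c "
from h import *
plan(.588,-.215,.170,-92)"
```

```text
t 9.52 pos [ 0.5877 -0.2175  0.1667] phi -91.7 tilt [-0.0107  0.0223 -0.9997] F [-2.   1.9 18.3] w 0.0299
total units [-0.064 -0.005 -0.081] norm 0.1 yaw units 0.06
```

{"api": "drive_tool", "payload": {
  "increments": [
    {"dx":0,"dy":0,"dz":-0.04,"yaw":0,"grip":0},
    {"dx":0,"dy":0,"dz":0,"yaw":0,"grip":0.5},
    {"dx":0,"dy":0,"dz":0,"yaw":0,"grip":0.6},
    {"dx":0,"dy":0,"dz":0,"yaw":0,"grip":0.7},
    {"dx":0,"dy":0,"dz":0,"yaw":0,"grip":0.8}
  ]
}}

```text
time: 9.93
tool_pos: [0.5891, -0.2181, 0.1708]
tcp_rot: [-0.003, -0.697, 0.717, 0.01]
wrist_force: [0.4, 0.4, 0.5]
grip_width: 0.0516
```

```bash
python3 -c "
from h import *
plan(.588,-.215,.170,-92);d=grab('side','side6.png');cv2.imwrite('pics/side6b.png',cv2.resize(cv2.imread('pics/side6.png')[60:220,200:350],None,fx=3.5,fy=3.5))"
```

```text
t 9.93 pos [ 0.5891 -0.2181  0.1708] phi -91.7 tilt [-0.0091  0.0186 -0.9998] F [0.4 0.4 0.5] w 0.0516
total units [-0.077  0.029  0.02 ] norm 0.08 yaw units 0.06
```

View pics/side6b.png

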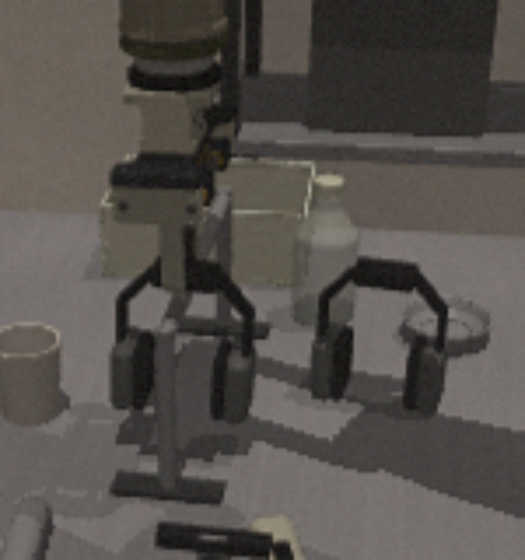

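Hung astride. I'll go up slowly, then over to the second pair.

{"api": "drive_tool", "payload": {
  "increments": [
    {"dx":0,"dy":0,"dz":-0.2,"yaw":0,"grip":0.8},
    {"dx":0,"dy":0,"dz":-0.3,"yaw":0,"grip":1},
    {"dx":0,"dy":0,"dz":-0.4,"yaw":0,"grip":1},
    {"dx":0,"dy":0,"dz":-0.4,"yaw":0,"grip":1},
    {"dx":0,"dy":0,"dz":-0.4,"yaw":0,"grip":1},
    {"dx":0,"dy":0,"dz":-0.3,"yaw":0,"grip":1}
  ]
}}

```text
time: 10.48
tool_pos: [0.5894, -0.2184, 0.2557]
tcp_rot: [-0.004, -0.697, 0.717, 0.011]
wrist_force: [0.9, 0.7, 0.4]
grip_width: 0.0922
```

```bash
python3 -c "
from h import *
plan(.412,-.3245,.22,-99.8);d=grab('wrist','wrist6.png')"
```

```text
t 10.48 pos [ 0.5894 -0.2184  0.2557] phi -91.7 tilt [-0.0105  0.0218 -0.9997] F [0.9 0.7 0.4] w 0.0922
total units [2.793 4.335 0.957] norm 5.24 yaw units 1.62
```

View pics/wrist6.png

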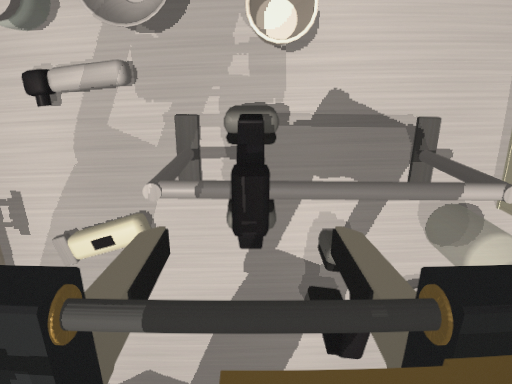

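{"api": "drive_tool", "payload": {
  "increments": [
    {"dx":0.25,"dy":0.4,"dz":0,"yaw":0.5,"grip":1},
    {"dx":0.25,"dy":0.4,"dz":0,"yaw":0.5,"grip":1},
    {"dx":0.25,"dy":0.4,"dz":0,"yaw":0.4,"grip":1},
    {"dx":0.25,"dy":0.4,"dz":0,"yaw":0.1,"grip":1},
    {"dx":0.25,"dy":0.4,"dz":0,"yaw":0,"grip":1},
    {"dx":0.25,"dy":0.4,"dz":0,"yaw":0,"grip":1},
    {"dx":0.25,"dy":0.4,"dz":0,"yaw":0,"grip":1},
    {"dx":0.25,"dy":0.4,"dz":0,"yaw":0,"grip":1},
    {"dx":0.25,"dy":0.4,"dz":0,"yaw":0,"grip":1},
    {"dx":0,"dy":0,"dz":0,"yaw":0,"grip":1}
  ]
}}

```text
time: 11.37
tool_pos: [0.4321, -0.2915, 0.2662]
tcp_rot: [-0.002, -0.647, 0.763, 0.005]
wrist_force: [-0.4, 0.1, 0.0]
grip_width: 0.093
```

```bash
python3 -c "
from h import *
plan(.412,-.3245,.127,-99.8)"
```

```text
t 11.37 pos [ 0.4321 -0.2915  0.2662] phi -99.39 tilt [-0.0028  0.0101 -0.9999] F [-0.4  0.1  0. ] w 0.093
total units [0.905 0.325 3.482] norm 3.61 yaw units 0.08
```

{"api": "drive_tool", "payload": {
  "increments": [
    {"dx":0.3,"dy":0.1,"dz":0.4,"yaw":0.05,"grip":1},
    {"dx":0.3,"dy":0.1,"dz":0.4,"yaw":0,"grip":1},
    {"dx":0.3,"dy":0.1,"dz":0.4,"yaw":0,"grip":1},
    {"dx":0,"dy":0,"dz":0.4,"yaw":0,"grip":1},
    {"dx":0,"dy":0,"dz":0.4,"yaw":0,"grip":1},
    {"dx":0,"dy":0,"dz":0,"yaw":0,"grip":1}
  ]
}}

```text
time: 11.87
tool_pos: [0.4157, -0.3271, 0.1873]
tcp_rot: [-0.001, -0.644, 0.765, 0.001]
wrist_force: [-0.2, -0.2, -0.8]
grip_width: 0.0928
```

```bash
python3 -c "
from h import *
plan(.412,-.3245,.127,-99.8);d=grab('wrist','wrist7.png')"
```

```text
t 11.87 pos [ 0.4157 -0.3271  0.1873] phi -99.77 tilt [ 5.0e-04  1.9e-03 -1.0e+00] F [-0.2 -0.2 -0.8] w 0.0928
total units [-0.05   0.1    1.507] norm 1.51 yaw units 0.01
```

View pics/wrist7.png

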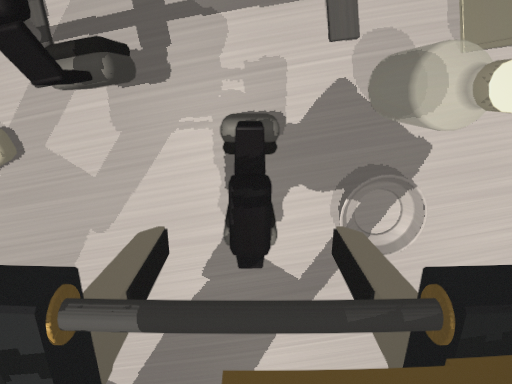

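Muff B's crown is centred between the fingers at u ≈ 250. Descending.

{"api": "drive_tool", "payload": {
  "increments": [
    {"dx":0,"dy":0.1,"dz":0.4,"yaw":0,"grip":1},
    {"dx":0,"dy":0,"dz":0.4,"yaw":0,"grip":1},
    {"dx":0,"dy":0,"dz":0.4,"yaw":0,"grip":1},
    {"dx":0,"dy":0,"dz":0.25,"yaw":0,"grip":1},
    {"dx":0,"dy":0,"dz":0,"yaw":0,"grip":1}
  ]
}}

```text
time: 12.33
tool_pos: [0.4174, -0.3284, 0.1368]
tcp_rot: [0.0, -0.645, 0.764, -0.005]
wrist_force: [0.6, 0.7, -0.6]
grip_width: 0.0931
```

```bash
python3 -c "
from h import *
plan(.412,-.3245,.127,-99.8)"
```

```text
t 12.33 pos [ 0.4174 -0.3284  0.1368] phi -99.65 tilt [ 0.0062 -0.0084 -0.9999] F [ 0.6  0.7 -0.6] w 0.0931
total units [-0.076  0.152  0.244] norm 0.3 yaw units 0.03
```

{"api": "drive_tool", "payload": {
  "increments": [
    {"dx":-0.07,"dy":0.15,"dz":0.15,"yaw":0,"grip":1},
    {"dx":0,"dy":0.03,"dz":0.12,"yaw":0,"grip":0},
    {"dx":0,"dy":0.03,"dz":0.05,"yaw":0,"grip":0},
    {"dx":0,"dy":0.03,"dz":0.03,"yaw":0,"grip":0},
    {"dx":0,"dy":0.03,"dz":0.03,"yaw":0,"grip":0},
    {"dx":0,"dy":0,"dz":0.03,"yaw":0,"grip":0},
    {"dx":0,"dy":0,"dz":0.03,"yaw":0,"grip":0}
  ]
}}

```text
time: 12.92
tool_pos: [0.409, -0.3251, 0.1231]
tcp_rot: [0.001, -0.645, 0.764, -0.009]
wrist_force: [-0.8, -0.1, 0.4]
grip_width: 0.0579
```

```bash
python3 -c "
from h import *
plan(.412,-.3245,.127,-99.8)"
```

```text
t 12.92 pos [ 0.409  -0.3251  0.1231] phi -99.61 tilt [ 0.0099 -0.0142 -0.9999] F [-0.8 -0.1  0.4] w 0.0579
total units [-0.027 -0.072 -0.096] norm 0.12 yaw units 0.04
```

{"api": "drive_tool", "payload": {
  "increments": [
    {"dx":0,"dy":-0.05,"dz":-0.08,"yaw":0,"grip":0},
    {"dx":0,"dy":0,"dz":0.02,"yaw":0,"grip":0},
    {"dx":0,"dy":0,"dz":0.02,"yaw":0,"grip":0},
    {"dx":0,"dy":0,"dz":0.02,"yaw":0,"grip":0},
    {"dx":0,"dy":0,"dz":0.02,"yaw":0,"grip":0},
    {"dx":0,"dy":0,"dz":0.02,"yaw":0,"grip":0},
    {"dx":0,"dy":0,"dz":0.02,"yaw":0,"grip":0}
  ]
}}

```text
time: 13.5
tool_pos: [0.4117, -0.3263, 0.1247]
tcp_rot: [0.001, -0.645, 0.764, -0.009]
wrist_force: [-3.9, 3.8, 7.4]
grip_width: 0.0299
```

```bash
python3 -c "
from h import *
plan(.412,-.3245,.127,-99.8)"
```

```text
t 13.5 pos [ 0.4117 -0.3263  0.1247] phi -99.61 tilt [ 0.0109 -0.0152 -0.9998] F [-3.9  3.8  7.4] w 0.0299
total units [-0.044 -0.    -0.058] norm 0.07 yaw units 0.04
```

{"api": "drive_tool", "payload": {
  "increments": [
    {"dx":0,"dy":0,"dz":-0.4,"yaw":0,"grip":0},
    {"dx":0,"dy":0,"dz":-0.6,"yaw":0,"grip":0},
    {"dx":0,"dy":0,"dz":-0.6,"yaw":0,"grip":0},
    {"dx":0,"dy":0,"dz":-0.6,"yaw":0,"grip":0},
    {"dx":0,"dy":0,"dz":-0.6,"yaw":0,"grip":0},
    {"dx":0,"dy":0,"dz":-0.6,"yaw":0,"grip":0},
    {"dx":0,"dy":0,"dz":-0.6,"yaw":0,"grip":0},
    {"dx":0,"dy":0,"dz":-0.6,"yaw":0,"grip":0},
    {"dx":0,"dy":0,"dz":-0.5,"yaw":-0.5,"grip":0},
    {"dx":0,"dy":0,"dz":0,"yaw":-0.5,"grip":0}
  ]
}}

```text
time: 14.33
tool_pos: [0.4055, -0.3201, 0.3286]
tcp_rot: [-0.0, -0.679, 0.734, 0.0]
wrist_force: [-0.2, -0.5, -2.3]
grip_width: 0.03
```

```bash
python3 -c "
from h import *
plan(.580,-.365,.34,-92)"
```

```text
t 14.33 pos [ 0.4055 -0.3201  0.3286] phi -94.53 tilt [ 3.e-04  3.e-04 -1.e+00] F [-0.2 -0.5 -2.3] w 0.03
total units [ 0.776 -4.437 -0.285] norm 4.51 yaw units -0.51
```

{"api": "drive_tool", "payload": {
  "increments": [
    {"dx":0.08,"dy":-0.4,"dz":-0.1,"yaw":-0.3,"grip":0},
    {"dx":0.08,"dy":-0.4,"dz":-0.08,"yaw":-0.2,"grip":0},
    {"dx":0.08,"dy":-0.4,"dz":-0.08,"yaw":0,"grip":0},
    {"dx":0.08,"dy":-0.4,"dz":-0.08,"yaw":0,"grip":0},
    {"dx":0.08,"dy":-0.4,"dz":-0.08,"yaw":0,"grip":0},
    {"dx":0.08,"dy":-0.4,"dz":-0.08,"yaw":0,"grip":0},
    {"dx":0.08,"dy":-0.4,"dz":-0.08,"yaw":0,"grip":0},
    {"dx":0.08,"dy":-0.4,"dz":-0.08,"yaw":0,"grip":0},
    {"dx":0.08,"dy":-0.4,"dz":-0.08,"yaw":0,"grip":0},
    {"dx":0.08,"dy":-0.4,"dz":-0.08,"yaw":0,"grip":0}
  ]
}}

```text
time: 15.17
tool_pos: [0.568, -0.3587, 0.3566]
tcp_rot: [-0.001, -0.696, 0.718, 0.005]
wrist_force: [-0.9, -0.4, -3.3]
grip_width: 0.0297
```

```bash
python3 -c "
from h import *
plan(.580,-.365,.17,-92)"
```

```text
t 15.17 pos [ 0.568  -0.3587  0.3566] phi -91.83 tilt [-0.0047  0.0084 -1.    ] F [-0.9 -0.4 -3.3] w 0.0297
total units [ 0.17  -0.345  4.663] norm 4.68 yaw units 0.03
```

{"api": "drive_tool", "payload": {
  "increments": [
    {"dx":0.1,"dy":-0.2,"dz":0.2,"yaw":0,"grip":0},
    {"dx":0.05,"dy":-0.13,"dz":0.3,"yaw":0,"grip":0},
    {"dx":0,"dy":0,"dz":0.4,"yaw":0,"grip":0},
    {"dx":0,"dy":0,"dz":0.4,"yaw":0,"grip":0},
    {"dx":0,"dy":0,"dz":0,"yaw":0,"grip":0}
  ]
}}

```text
time: 15.58
tool_pos: [0.5836, -0.3646, 0.2959]
tcp_rot: [-0.002, -0.696, 0.718, 0.008]
wrist_force: [-0.4, 0.6, -3.9]
grip_width: 0.0298
```

```bash
python3 -c "
from h import *
plan(.580,-.365,.17,-92)"
```

```text
t 15.58 pos [ 0.5836 -0.3646  0.2959] phi -91.73 tilt [-0.0084  0.013  -0.9999] F [-0.4  0.6 -3.9] w 0.0298
total units [0.04  0.05  3.148] norm 3.15 yaw units 0.05
```

{"api": "drive_tool", "payload": {
  "increments": [
    {"dx":0,"dy":0.05,"dz":0.4,"yaw":0,"grip":0},
    {"dx":0,"dy":0,"dz":0.4,"yaw":0,"grip":0},
    {"dx":0,"dy":0,"dz":0.4,"yaw":0,"grip":0},
    {"dx":0,"dy":0,"dz":0.4,"yaw":0,"grip":0},
    {"dx":0,"dy":0,"dz":0.4,"yaw":0,"grip":0},
    {"dx":0,"dy":0,"dz":0.4,"yaw":0,"grip":0},
    {"dx":0,"dy":0,"dz":0.2,"yaw":0,"grip":0},
    {"dx":0,"dy":0,"dz":0,"yaw":0,"grip":0}
  ]
}}

```text
time: 16.25
tool_pos: [0.5762, -0.3619, 0.1848]
tcp_rot: [-0.002, -0.696, 0.718, 0.011]
wrist_force: [-0.0, 0.9, -3.6]
grip_width: 0.0299
```

```bash
python3 -c "
from h import *
plan(.580,-.365,.166,-92)"
```

```text
t 16.25 pos [ 0.5762 -0.3619  0.1848] phi -91.79 tilt [-0.0126  0.0194 -0.9997] F [-0.   0.9 -3.6] w 0.0299
total units [ 0.08  -0.105  0.467] norm 0.49 yaw units 0.04
```

{"api": "drive_tool", "payload": {
  "increments": [
    {"dx":0,"dy":-0.12,"dz":0.15,"yaw":0,"grip":0},
    {"dx":0,"dy":0,"dz":0.15,"yaw":0,"grip":0},
    {"dx":0,"dy":0,"dz":0.12,"yaw":0,"grip":0},
    {"dx":0,"dy":0,"dz":0.05,"yaw":0,"grip":0}
  ]
}}

```text
time: 16.58
tool_pos: [0.582, -0.3626, 0.1675]
tcp_rot: [-0.002, -0.696, 0.718, 0.01]
wrist_force: [-0.0, 0.0, -2.8]
grip_width: 0.0294
```

```bash
python3 -c "
from h import *
plan(.580,-.365,.166,-92)"
```

```text
t 16.58 pos [ 0.582  -0.3626  0.1675] phi -91.81 tilt [-0.0108  0.0168 -0.9998] F [-0.   0.  -2.8] w 0.0294
total units [0.062 0.048 0.037] norm 0.09 yaw units 0.04
```

Within about 2–3 mm of the bar with no contact yet. Lower slightly and release.

{"api": "drive_tool", "payload": {
  "increments": [
    {"dx":0,"dy":0.03,"dz":0.05,"yaw":0,"grip":0},
    {"dx":0,"dy":0,"dz":0.02,"yaw":0,"grip":0.4},
    {"dx":0,"dy":0,"dz":0.0,"yaw":0,"grip":0.6},
    {"dx":0,"dy":0,"dz":0,"yaw":0,"grip":0.8},
    {"dx":0,"dy":0,"dz":0,"yaw":0,"grip":0.8}
  ]
}}

```text
time: 17.0
tool_pos: [0.5822, -0.3636, 0.1678]
tcp_rot: [-0.002, -0.696, 0.718, 0.007]
wrist_force: [-1.1, -0.4, 0.4]
grip_width: 0.0517
```

```bash
python3 -c "
from h import *
plan(.580,-.365,.166,-92);d=grab('side','side8.png');cv2.imwrite('pics/side8b.png',cv2.resize(cv2.imread('pics/side8.png')[60:220,200:350],None,fx=3.5,fy=3.5))"
```

```text
t 17.0 pos [ 0.5822 -0.3636  0.1678] phi -91.8 tilt [-0.0078  0.0124 -0.9999] F [-1.1 -0.4  0.4] w 0.0517
total units [0.037 0.053 0.046] norm 0.08 yaw units 0.04
```

View pics/side8b.png

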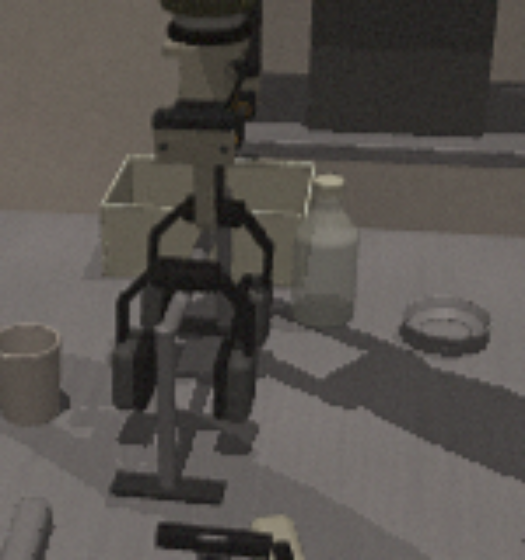

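{"api": "drive_tool", "payload": {
  "increments": [
    {"dx":0,"dy":0,"dz":-0.2,"yaw":0,"grip":0.9},
    {"dx":0,"dy":0,"dz":-0.3,"yaw":0,"grip":1},
    {"dx":0,"dy":0,"dz":-0.6,"yaw":0,"grip":1},
    {"dx":0,"dy":0,"dz":-0.6,"yaw":0,"grip":1},
    {"dx":0,"dy":0,"dz":-0.6,"yaw":0,"grip":1},
    {"dx":0,"dy":0,"dz":-0.5,"yaw":0,"grip":1},
    {"dx":0,"dy":0,"dz":-0.2,"yaw":0,"grip":1}
  ]
}}

```text
time: 17.63
tool_pos: [0.5827, -0.3639, 0.297]
tcp_rot: [-0.002, -0.696, 0.718, 0.008]
wrist_force: [1.2, -0.1, 1.0]
grip_width: 0.0926
```

{"api": "drive_tool", "payload": {
  "increments": [
    {"dx":-0.5,"dy":0,"dz":0,"yaw":-0.8,"grip":1},
    {"dx":-0.5,"dy":0,"dz":0,"yaw":-0.8,"grip":1},
    {"dx":-0.5,"dy":0,"dz":0,"yaw":-0.8,"grip":1},
    {"dx":-0.5,"dy":0,"dz":0,"yaw":-0.8,"grip":1},
    {"dx":-0.5,"dy":0,"dz":0,"yaw":-0.8,"grip":1},
    {"dx":-0.5,"dy":0,"dz":0,"yaw":-0.8,"grip":1},
    {"dx":-0.5,"dy":0,"dz":0,"yaw":-0.8,"grip":1},
    {"dx":-0.5,"dy":0,"dz":0,"yaw":-0.8,"grip":1},
    {"dx":-0.5,"dy":0,"dz":0,"yaw":-0.8,"grip":1},
    {"dx":-0.5,"dy":0,"dz":0,"yaw":-0.8,"grip":1}
  ]
}}

```text
time: 18.47
tool_pos: [0.5264, -0.1736, 0.3079]
tcp_rot: [-0.0, 0.905, -0.425, -0.001]
wrist_force: [0.1, -0.4, 0.6]
grip_width: 0.0933
```

```bash
python3 -c "
from h import *
plan(.473,-.003,.25,14.2);d=grab('side','side9.png');grab('top','top9.png')"
```

```text
t 18.47 pos [ 0.5264 -0.1736  0.3079] phi -50.31 tilt [-1.e-03  3.e-04 -1.e+00] F [ 0.1 -0.4  0.6] w 0.0933
total units [-4.133 -1.696  1.451] norm 4.7 yaw units -12.90
```

View pics/side9.png

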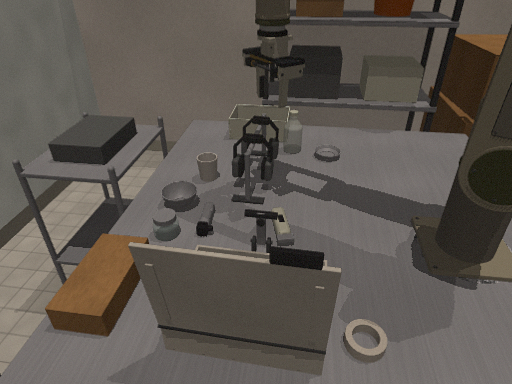

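Both muffs hang straight on the rail. Now the rest of the turn.

{"api": "drive_tool", "payload": {
  "increments": [
    {"dx":-0.3,"dy":-0.2,"dz":0.1,"yaw":-0.9,"grip":1},
    {"dx":-0.3,"dy":-0.2,"dz":0.1,"yaw":-0.9,"grip":1},
    {"dx":-0.3,"dy":-0.3,"dz":0.1,"yaw":-0.9,"grip":1},
    {"dx":-0.3,"dy":-0.3,"dz":0.1,"yaw":-0.9,"grip":1},
    {"dx":-0.2,"dy":-0.3,"dz":0.1,"yaw":-0.9,"grip":1},
    {"dx":-0.2,"dy":-0.3,"dz":0.1,"yaw":-0.9,"grip":1},
    {"dx":-0.2,"dy":-0.3,"dz":0.1,"yaw":-0.9,"grip":1},
    {"dx":-0.1,"dy":-0.4,"dz":0.1,"yaw":-0.9,"grip":1},
    {"dx":-0.1,"dy":-0.4,"dz":0.1,"yaw":-0.9,"grip":1},
    {"dx":-0.1,"dy":-0.4,"dz":0.1,"yaw":-0.9,"grip":1}
  ]
}}

```text
time: 19.4
tool_pos: [0.5171, -0.0198, 0.2716]
tcp_rot: [0.002, 0.999, -0.041, 0.004]
wrist_force: [0.1, 0.4, -0.6]
grip_width: 0.0931
```

{"api": "drive_tool", "payload": {
  "increments": [
    {"dx":0,"dy":-0.1,"dz":0.1,"yaw":-0.9,"grip":1},
    {"dx":0,"dy":0,"dz":0.1,"yaw":-0.9,"grip":1},
    {"dx":0,"dy":0,"dz":0.1,"yaw":-0.9,"grip":1},
    {"dx":0,"dy":0,"dz":0,"yaw":0,"grip":1},
    {"dx":0,"dy":0,"dz":0,"yaw":0,"grip":1}
  ]
}}

```text
time: 19.82
tool_pos: [0.5193, -0.014, 0.2596]
tcp_rot: [0.003, 0.997, 0.082, 0.004]
wrist_force: [1.0, 0.5, 0.7]
grip_width: 0.0929
```

```bash
cat >> h.py <<'E'
def blob(d,zlo=.012,zhi=.06,box=None,amin=150):
    P=pts(d);m=(P[...,2]>zlo)&(P[...,2]<zhi)
    if box: m&=(P[...,0]>box[0])&(P[...,0]<box[1])&(P[...,1]>box[2])&(P[...,1]<box[3])
    n,l,st,c=cv2.connectedComponentsWithStats(m.astype(np.uint8))
    for i in range(1,n):
        if st[i,4]>amin:
            Q=P[l==i];r=cv2.minAreaRect((Q[:,:2]*1000).astype(np.float32))
            print('px',c[i].round(0),'n',st[i,4],'mean',Q.mean(0).round(4),'rect',[np.round(x,1) for x in r],'z90',np.percentile(Q[:,2],90).round(3))
E
python3 -c "
from h import *
d=grab('wrist','wrist10.png')
blob(d,.012,.06,(.38,.6,-.12,.12))
d=grab('top','top10.png');blob(d,.012,.06,(.38,.75,-.12,.12))
plan(.473,-.003,.25,14.2)"
```

```text
px [215. 139.] n 3461 mean [0.4755 0.0005 0.0317] rect [array([476. ,  -5.5]), array([ 44.4, 137. ]), np.float64(15.7)] z90 0.036
px [231. 150.] n 302 mean [ 0.6891 -0.0138  0.0289] rect [array([688.9,  -7.9]), array([ 30.4, 126.7]), np.float64(1.2)] z90 0.034
t 19.92 pos [ 0.5192 -0.0141  0.2597] phi 9.38 tilt [ 0.0085  0.0066 -0.9999] F [0.2 0.  0.8] w 0.0934
total units [-1.097 -0.463  0.231] norm 1.21 yaw units -0.96
```

View pics/wrist10.png

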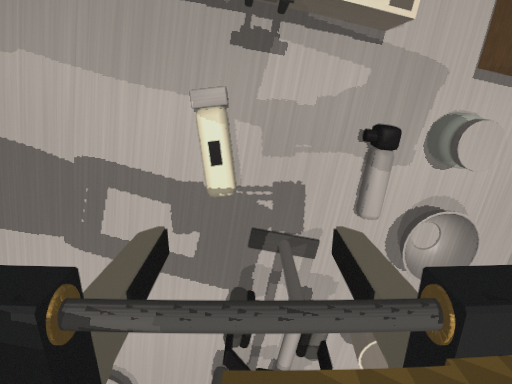

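View pics/top10.png

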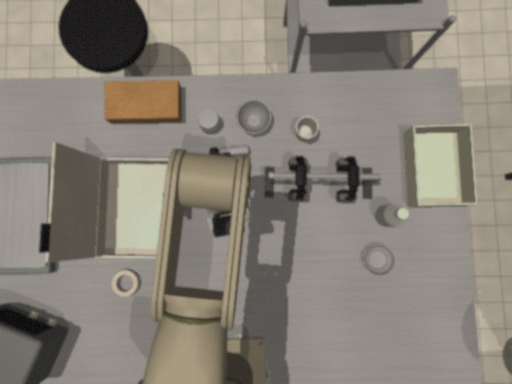

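{"api": "drive_tool", "payload": {
  "increments": [
    {"dx":-0.4,"dy":-0.15,"dz":0.5,"yaw":-0.6,"grip":1},
    {"dx":-0.4,"dy":-0.1,"dz":0.5,"yaw":-0.5,"grip":1},
    {"dx":-0.3,"dy":-0.1,"dz":0.5,"yaw":0,"grip":1},
    {"dx":0,"dy":0,"dz":0.5,"yaw":0,"grip":1},
    {"dx":0,"dy":0,"dz":0.5,"yaw":0,"grip":1},
    {"dx":0,"dy":0,"dz":0.5,"yaw":0,"grip":1},
    {"dx":0,"dy":0,"dz":0.5,"yaw":0,"grip":1},
    {"dx":0,"dy":0,"dz":0,"yaw":0,"grip":1}
  ]
}}

```text
time: 20.58
tool_pos: [0.4776, -0.0129, 0.1195]
tcp_rot: [0.005, 0.993, 0.12, 0.01]
wrist_force: [-0.6, 0.0, -0.6]
grip_width: 0.0928
```

```bash
python3 -c "
from h import *
d=grab('wrist','wrist11.png')
blob(d,.012,.06,(.38,.6,-.12,.12))
plan(.4745,-.0045,.006,15)"
```

```text
px [247. 171.] n 7132 mean [0.473  0.0028 0.0319] rect [array([473.9,  -4.8]), array([ 42.7, 133.8]), np.float64(14.7)] z90 0.036
t 20.63 pos [ 0.4785 -0.013   0.1217] phi 13.83 tilt [ 0.0203  0.0125 -0.9997] F [ 0.1 -0.4  0.3] w 0.093
total units [-0.106 -0.268  2.887] norm 2.9 yaw units -0.23
```

View pics/wrist11.png

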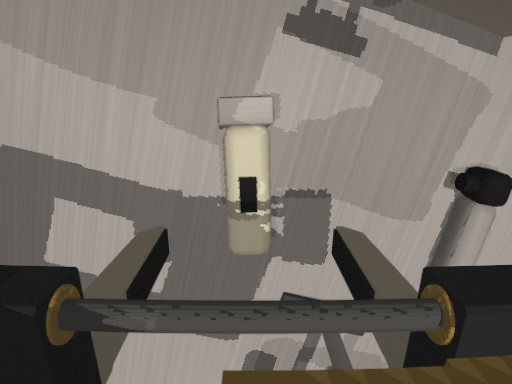

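{"api": "drive_tool", "payload": {
  "increments": [
    {"dx":-0.05,"dy":-0.15,"dz":0.4,"yaw":-0.2,"grip":1},
    {"dx":-0.05,"dy":-0.13,"dz":0.4,"yaw":0,"grip":1},
    {"dx":0,"dy":0,"dz":0.4,"yaw":0,"grip":1},
    {"dx":0,"dy":0,"dz":0.4,"yaw":0,"grip":1},
    {"dx":0,"dy":0,"dz":0.4,"yaw":0,"grip":1},
    {"dx":0,"dy":0,"dz":0,"yaw":0,"grip":1}
  ]
}}

```text
time: 21.13
tool_pos: [0.4829, -0.0054, 0.0514]
tcp_rot: [0.007, 0.992, 0.125, 0.019]
wrist_force: [-0.6, -0.3, -0.3]
grip_width: 0.0926
```

```bash
python3 -c "
from h import *
plan(.4745,-.0045,.008,15)"
```

```text
t 21.13 pos [ 0.4829 -0.0054  0.0514] phi 14.35 tilt [ 0.0354  0.0187 -0.9992] F [-0.6 -0.3 -0.3] w 0.0926
total units [-0.236 -0.093  1.077] norm 1.11 yaw units -0.13
```

{"api": "drive_tool", "payload": {
  "increments": [
    {"dx":-0.23,"dy":-0.08,"dz":0.4,"yaw":-0.1,"grip":1},
    {"dx":0,"dy":0,"dz":0.35,"yaw":0,"grip":1},
    {"dx":0,"dy":0,"dz":0.3,"yaw":0,"grip":1}
  ]
}}

```text
time: 21.38
tool_pos: [0.4819, -0.006, 0.017]
tcp_rot: [0.009, 0.991, 0.128, 0.025]
wrist_force: [-0.5, 0.2, 0.2]
grip_width: 0.0929
```

```bash
python3 -c "
from h import *
plan(.4745,-.0045,.008,15)"
```

```text
t 21.38 pos [ 0.4819 -0.006   0.017 ] phi 14.71 tilt [ 0.0465  0.0234 -0.9986] F [-0.5  0.2  0.2] w 0.0929
total units [-0.179 -0.089  0.214] norm 0.29 yaw units -0.06
```

{"api": "drive_tool", "payload": {
  "increments": [
    {"dx":-0.18,"dy":-0.05,"dz":0.2,"yaw":0,"grip":0},
    {"dx":0,"dy":0,"dz":0.03,"yaw":0,"grip":0},
    {"dx":0,"dy":0,"dz":0.02,"yaw":0,"grip":0},
    {"dx":0,"dy":0,"dz":0.02,"yaw":0,"grip":0},
    {"dx":0,"dy":0,"dz":0.02,"yaw":0,"grip":0},
    {"dx":0,"dy":0,"dz":0.02,"yaw":0,"grip":0}
  ]
}}

```text
time: 21.88
tool_pos: [0.4774, -0.0067, 0.0072]
tcp_rot: [0.009, 0.992, 0.127, 0.026]
wrist_force: [-0.0, 0.7, -0.2]
grip_width: 0.0573
```

```bash
python3 -c "
from h import *
plan(.4745,-.0045,.008,15)"
```

```text
t 21.88 pos [ 0.4774 -0.0067  0.0072] phi 14.6 tilt [ 0.0502  0.0248 -0.9984] F [-0.   0.7 -0.2] w 0.0573
total units [-0.057 -0.07  -0.024] norm 0.09 yaw units -0.08
```

{"api": "drive_tool", "payload": {
  "increments": [
    {"dx":0,"dy":0,"dz":0.01,"yaw":0,"grip":0},
    {"dx":0,"dy":0,"dz":0.01,"yaw":0,"grip":0},
    {"dx":0,"dy":0,"dz":0.01,"yaw":0,"grip":0},
    {"dx":0,"dy":0,"dz":0.01,"yaw":0,"grip":0},
    {"dx":0,"dy":0,"dz":0.01,"yaw":0,"grip":0},
    {"dx":0,"dy":0,"dz":0.01,"yaw":0,"grip":0}
  ]
}}

```text
time: 22.38
tool_pos: [0.478, -0.0068, 0.007]
tcp_rot: [0.009, 0.992, 0.127, 0.026]
wrist_force: [-3.0, 0.2, 5.3]
grip_width: 0.0384
```

```bash
python3 -c "
from h import *
plan(.4745,-.0045,.008,15)"
```

```text
t 22.38 pos [ 0.478  -0.0068  0.007 ] phi 14.62 tilt [ 0.0496  0.0251 -0.9985] F [-3.   0.2  5.3] w 0.0384
total units [-0.069 -0.078 -0.03 ] norm 0.11 yaw units -0.08
```

{"api": "drive_tool", "payload": {
  "increments": [
    {"dx":0,"dy":0,"dz":-0.5,"yaw":0,"grip":0},
    {"dx":0,"dy":0,"dz":-0.9,"yaw":0,"grip":0},
    {"dx":0,"dy":0,"dz":-1,"yaw":0,"grip":0},
    {"dx":0,"dy":0,"dz":-1,"yaw":0,"grip":0},
    {"dx":0,"dy":0,"dz":-1,"yaw":0,"grip":0},
    {"dx":0,"dy":0,"dz":-1,"yaw":0,"grip":0},
    {"dx":0,"dy":0,"dz":-0.8,"yaw":0,"grip":0}
  ]
}}

```text
time: 22.97
tool_pos: [0.4546, -0.0026, 0.2506]
tcp_rot: [0.006, 0.992, 0.127, 0.012]
wrist_force: [1.1, -0.0, -3.1]
grip_width: 0.0387
```

```bash
python3 -c "
from h import *
plan(.455,.255,.25,0)
P=np.load('top0.npy')
# rim points: top face z in .072-.079
m=(P[...,2]>.0715)&(P[...,2]<.079)
for nm,c in dict(far=(np.arange(110,165),slice(150,166)),near=(np.arange(110,165),slice(250,264))).items():
    out=[]
    for u in c[0][::8]:
        q=P[c[1],u][m[c[1],u]]; out.append((u,q.mean(0).round(3).tolist() if len(q) else None))
    print(nm,out)
out=[]
for v in range(165,255,10):
    q=P[v,160:180][m[v,160:180]]; out.append((v,q[:,1].mean().round(4) if len(q) else None,q[:,0].mean().round(3) if len(q) else None))
print(out)
out=[]
for v in range(165,255,10):
    q=P[v,92:112][m[v,92:112]]; out.append((v,q[:,1].min().round(4),q[:,1].max().round(4)) if len(q) else None)
print('hinge side',out)
fl=P[170:245,125:150].reshape(-1,3);print('floor z',np.median(fl[:,2]))
L=P[150:260,45:105].reshape(-1,3);L=L[(L[:,2]>.1)&(L[:,1]>.37)];a=np.polyfit(L[:,2],L[:,1],1);print('lid y=a z+b',a,L[:,2].max(),L[L[:,2]>.28].min(0),L[L[:,2]>.28].max(0))
"
```

```text
t 22.97 pos [ 0.4546 -0.0026  0.2506] phi 14.59 tilt [ 0.0232  0.0145 -0.9996] F [ 1.1 -0.  -3.1] w 0.0387
total units [ 1.632 -6.231 -0.038] norm 6.44 yaw units 2.92
far [(np.int64(110), [0.6629999876022339, 0.35199999809265137, 0.07400000095367432]), (np.int64(118), [0.6620000004768372, 0.3269999921321869, 0.07699999958276749]), (np.int64(126), [0.6620000004768372, 0.30399999022483826, 0.0729999989271164]), (np.int64(134), [0.6579999923706055, 0.27900001406669617, 0.07599999755620956]), (np.int64(142), [0.656000018119812, 0.2549999952316284, 0.07500000298023224]), (np.int64(150), [0.6570000052452087, 0.23000000417232513, 0.07699999958276749]), (np.int64(158), [0.6570000052452087, 0.20600000023841858, 0.07400000095367432])]
near [(np.int64(110), [0.36800000071525574, 0.34700000286102295, 0.07699999958276749]), (np.int64(118), [0.3659999966621399, 0.32499998807907104, 0.07199999690055847]), (np.int64(126), [0.36800000071525574, 0.30000001192092896, 0.07699999958276749]), (np.int64(134), [0.36800000071525574, 0.2770000100135803, 0.07500000298023224]), (np.int64(142), [0.36599999666213
[... 426 characters left out ...]
2(0.1742), np.float32(0.487)), (225, np.float32(0.1744), np.float32(0.457)), (235, np.float32(0.1757), np.float32(0.427)), (245, None, None)]
hinge side [(165, np.float32(0.3825), np.float32(0.384)), (175, np.float32(0.382), np.float32(0.3849)), (185, np.float32(0.382), np.float32(0.3869)), (195, np.float32(0.3841), np.float32(0.39)), (205, np.float32(0.3844), np.float32(0.3898)), (215, np.float32(0.3867), np.float32(0.3914)), (225, np.float32(0.3864), np.float32(0.3915)), (235, np.float32(0.3873), np.float32(0.3895)), (245, np.float32(0.3889), np.float32(0.3938))]
floor z nan
lid y=a z+b [0.14004128 0.37550369] 0.32111832 [0.374976   0.40856817 0.2800376 ] [0.6481368  0.4270266  0.32111832]
```

{"api": "drive_tool", "payload": {
  "increments": [
    {"dx":0.13,"dy":-0.5,"dz":-0.05,"yaw":0.6,"grip":0},
    {"dx":0.12,"dy":-0.5,"dz":-0.05,"yaw":0.6,"grip":0},
    {"dx":0.1,"dy":-0.5,"dz":-0.05,"yaw":0.6,"grip":0},
    {"dx":0.06,"dy":-0.5,"dz":-0.05,"yaw":0.6,"grip":0},
    {"dx":0.02,"dy":-0.5,"dz":-0.05,"yaw":0.6,"grip":0},
    {"dx":0,"dy":-0.5,"dz":-0.05,"yaw":0.2,"grip":0},
    {"dx":0,"dy":-0.5,"dz":-0.05,"yaw":0,"grip":0},
    {"dx":0,"dy":-0.5,"dz":-0.05,"yaw":0,"grip":0}
  ]
}}

```text
time: 23.63
tool_pos: [0.4612, 0.162, 0.2751]
tcp_rot: [0.005, 1.0, -0.023, 0.02]
wrist_force: [0.4, -0.4, -3.3]
grip_width: 0.0385
```

```bash
python3 -c "
from h import *
plan(.45,.255,.25,-2)"
```

```text
t 23.63 pos [0.4612 0.162  0.2751] phi -2.63 tilt [ 0.0398  0.0093 -0.9992] F [ 0.4 -0.4 -3.3] w 0.0385
total units [-0.411 -2.315  0.589] norm 2.42 yaw units -0.13
```

{"api": "drive_tool", "payload": {
  "increments": [
    {"dx":-0.15,"dy":-0.55,"dz":0.05,"yaw":0,"grip":0},
    {"dx":-0.15,"dy":-0.55,"dz":0.05,"yaw":0,"grip":0},
    {"dx":-0.1,"dy":-0.55,"dz":0.1,"yaw":0,"grip":0},
    {"dx":0,"dy":-0.55,"dz":0.2,"yaw":0,"grip":0},
    {"dx":0,"dy":0,"dz":0,"yaw":0,"grip":0}
  ]
}}

```text
time: 24.05
tool_pos: [0.4473, 0.2575, 0.2545]
tcp_rot: [0.005, 1.0, -0.022, 0.018]
wrist_force: [-0.7, -0.5, -4.4]
grip_width: 0.0387
```

```bash
python3 -c "
from h import *
d=grab('wrist','wrist12.png');grab('top','top12.png')
plan(.45,.255,.015,-2)"
```

```text
t 24.15 pos [0.448  0.2551 0.2558] phi -2.55 tilt [ 0.0372  0.0107 -0.9992] F [-1.2  0.2 -3.6] w 0.0381
total units [-0.175 -0.065  6.018] norm 6.02 yaw units -0.11
```

View pics/wrist12.png

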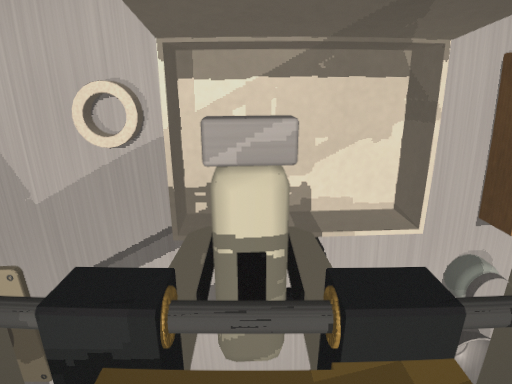

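View pics/top12.png

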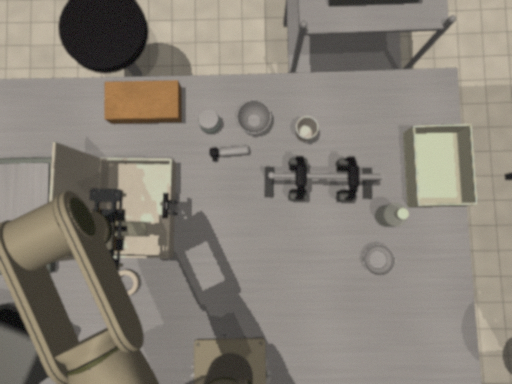

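{"api": "drive_tool", "payload": {
  "increments": [
    {"dx":-0.05,"dy":0,"dz":0.5,"yaw":0,"grip":0},
    {"dx":-0.05,"dy":0,"dz":0.5,"yaw":0,"grip":0},
    {"dx":-0.03,"dy":0,"dz":0.5,"yaw":0,"grip":0},
    {"dx":0,"dy":0,"dz":0.5,"yaw":0,"grip":0},
    {"dx":0,"dy":0,"dz":0.5,"yaw":0,"grip":0},
    {"dx":0,"dy":0,"dz":0.5,"yaw":0,"grip":0},
    {"dx":0,"dy":0,"dz":0.5,"yaw":0,"grip":0},
    {"dx":0,"dy":0,"dz":0.5,"yaw":0,"grip":0}
  ]
}}

```text
time: 24.82
tool_pos: [0.4557, 0.247, 0.0984]
tcp_rot: [0.005, 0.999, -0.025, 0.025]
wrist_force: [0.2, 0.2, -2.7]
grip_width: 0.0382
```

```bash
python3 -c "
from h import *
plan(.45,.255,.016,-2)"
```

```text
t 24.82 pos [0.4557 0.247  0.0984] phi -2.9 tilt [ 0.0505  0.0079 -0.9987] F [ 0.2  0.2 -2.7] w 0.0382
total units [-0.256 -0.209  2.048] norm 2.07 yaw units -0.18
```

{"api": "drive_tool", "payload": {
  "increments": [
    {"dx":-0.15,"dy":-0.25,"dz":0.4,"yaw":-0.1,"grip":0},
    {"dx":-0.1,"dy":-0.05,"dz":0.4,"yaw":0,"grip":0},
    {"dx":0,"dy":0,"dz":0.4,"yaw":0,"grip":0},
    {"dx":0,"dy":0,"dz":0.4,"yaw":0,"grip":0},
    {"dx":0,"dy":0,"dz":0.2,"yaw":0,"grip":0}
  ]
}}

```text
time: 25.23
tool_pos: [0.4499, 0.2518, 0.021]
tcp_rot: [0.007, 0.999, -0.024, 0.024]
wrist_force: [-1.0, 0.0, -2.2]
grip_width: 0.0387
```

```bash
python3 -c "
from h import *
plan(.45,.255,.015,-2)"
```

```text
t 25.23 pos [0.4499 0.2518 0.021 ] phi -2.74 tilt [ 0.0482  0.012  -0.9988] F [-1.   0.  -2.2] w 0.0387
total units [-0.009 -0.081  0.148] norm 0.17 yaw units -0.15
```

{"api": "drive_tool", "payload": {
  "increments": [
    {"dx":0,"dy":0,"dz":0.12,"yaw":0,"grip":0},
    {"dx":0,"dy":0,"dz":0.08,"yaw":0,"grip":0},
    {"dx":0,"dy":0,"dz":0.02,"yaw":0,"grip":0.5},
    {"dx":0,"dy":0,"dz":0.02,"yaw":0,"grip":0.7},
    {"dx":0,"dy":0,"dz":0,"yaw":0,"grip":0.7},
    {"dx":0,"dy":0,"dz":0,"yaw":0,"grip":0.7}
  ]
}}

```text
time: 25.73
tool_pos: [0.4543, 0.2504, 0.0157]
tcp_rot: [0.006, 0.999, -0.026, 0.026]
wrist_force: [0.6, -0.1, -0.3]
grip_width: 0.061
```

```bash
python3 -c "
from h import *
plan(.45,.255,.015,-2)"
```

```text
t 25.73 pos [0.4543 0.2504 0.0157] phi -2.94 tilt [ 0.0524  0.01   -0.9986] F [ 0.6 -0.1 -0.3] w 0.061
total units [-0.113 -0.111  0.009] norm 0.16 yaw units -0.19
```

{"api": "drive_tool", "payload": {
  "increments": [
    {"dx":0,"dy":0,"dz":-0.3,"yaw":0,"grip":0.7},
    {"dx":0,"dy":0,"dz":-0.7,"yaw":0,"grip":0.7},
    {"dx":0,"dy":0,"dz":-1,"yaw":0,"grip":1},
    {"dx":0,"dy":0,"dz":-1,"yaw":0,"grip":1},
    {"dx":0,"dy":0,"dz":-1,"yaw":0,"grip":1},
    {"dx":0,"dy":0,"dz":-1,"yaw":0,"grip":1},
    {"dx":0,"dy":0,"dz":-1,"yaw":0,"grip":1},
    {"dx":0,"dy":0,"dz":-0.5,"yaw":0,"grip":1}
  ]
}}

```text
time: 26.4
tool_pos: [0.4361, 0.2514, 0.2868]
tcp_rot: [0.007, 0.999, -0.026, 0.023]
wrist_force: [1.6, 1.3, 1.5]
grip_width: 0.0923
```

```bash
python3 -c "
from h import *
d=grab('wrist','wrist13.png');d=grab('top','top13.png');blob(d,.012,.06,(.6,.76,-.12,.12))
plan(.686,-.01,.25,5)"
```

```text
px [228. 152.] n 403 mean [ 0.6851 -0.0054  0.0284] rect [array([684.7,  -8.1]), array([ 41.3, 125.9]), np.float64(8.0)] z90 0.034
t 26.5 pos [0.4373 0.252  0.2874] phi -2.94 tilt [ 0.0505  0.0111 -0.9987] F [ 0.  -0.5 -0.7] w 0.093
total units [6.49  6.207 1.334] norm 9.08 yaw units -1.59
```

View pics/wrist13.png

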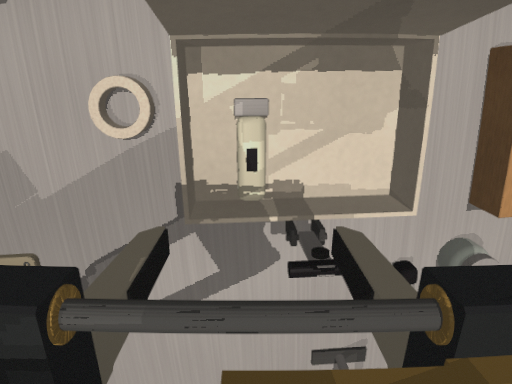

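{"api": "drive_tool", "payload": {
  "increments": [
    {"dx":0.6,"dy":0.6,"dz":0.05,"yaw":-0.2,"grip":1},
    {"dx":0.6,"dy":0.6,"dz":0.05,"yaw":-0.2,"grip":1},
    {"dx":0.6,"dy":0.6,"dz":0.05,"yaw":-0.2,"grip":1},
    {"dx":0.6,"dy":0.6,"dz":0.05,"yaw":-0.2,"grip":1},
    {"dx":0.6,"dy":0.6,"dz":0.05,"yaw":-0.2,"grip":1},
    {"dx":0.6,"dy":0.6,"dz":0.05,"yaw":-0.2,"grip":1},
    {"dx":0.6,"dy":0.6,"dz":0.05,"yaw":-0.2,"grip":1},
    {"dx":0.6,"dy":0.6,"dz":0.05,"yaw":0,"grip":1},
    {"dx":0.5,"dy":0.5,"dz":0.05,"yaw":0,"grip":1},
    {"dx":0,"dy":0,"dz":0,"yaw":0,"grip":0.65}
  ]
}}

```text
time: 27.33
tool_pos: [0.6589, 0.0362, 0.2847]
tcp_rot: [0.006, 0.999, 0.042, 0.026]
wrist_force: [0.9, 0.1, 0.0]
grip_width: 0.0897
```

```bash
python3 -c "
from h import *
d=grab('wrist','wrist14.png');blob(d,.012,.07,(.6,.9,-.15,.12))
P=pts(d);m=(P[...,2]>.018)&(P[...,2]<.04)&(P[...,0]>.62)&(P[...,0]<.73)&(P[...,1]<.015)&(P[...,1]>-.09)
m2=m&(d['image'].min(2)>70);Q=P[m2];print('handle',Q.mean(0),cv2.minAreaRect((Q[:,:2]*1000).astype(np.float32)))
plan(.686,-.01,.25,5)"
```

```text
px [336. 148.] n 2656 mean [0.777  0.0549 0.0574] rect [array([780.6,  53.2]), array([64.4, 65.1]), np.float64(10.8)] z90 0.066
px [259. 180.] n 1915 mean [ 0.6874 -0.0015  0.0295] rect [array([684.9,  -8.8]), array([ 41.2, 123. ]), np.float64(5.1)] z90 0.034
px [318. 251.] n 2013 mean [ 0.7828 -0.1011  0.0335] rect [array([784.7, -87.4]), array([109.3,  94.5]), np.float64(73.4)] z90 0.05
handle [ 0.69008318 -0.02506318  0.02914679] ((691.6183471679688, -26.949726104736328), (29.955341339111328, 85.24827575683594), 3.19087290763855)
t 27.38 pos [0.6577 0.0377 0.2848] phi 4.88 tilt [ 0.0496  0.014  -0.9987] F [-0.9  0.6 -1. ] w 0.0866
total units [0.56  1.236 0.916] norm 1.64 yaw units -0.02
```

View pics/wrist14.png

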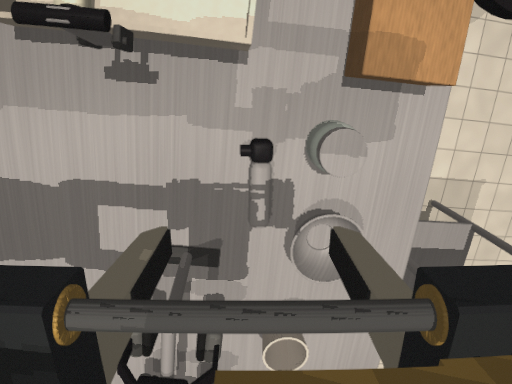

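{"api": "drive_tool", "payload": {
  "increments": [
    {"dx":0.25,"dy":0.45,"dz":0.3,"yaw":0,"grip":0.75},
    {"dx":0.25,"dy":0.45,"dz":0.5,"yaw":0,"grip":0.75},
    {"dx":0.2,"dy":0.45,"dz":0.5,"yaw":0,"grip":0.75},
    {"dx":0,"dy":0,"dz":0.5,"yaw":0,"grip":0.75},
    {"dx":0,"dy":0,"dz":0.5,"yaw":0,"grip":0.75},
    {"dx":0,"dy":0,"dz":0.5,"yaw":0,"grip":0.75},
    {"dx":0,"dy":0,"dz":0.5,"yaw":0,"grip":0.75},
    {"dx":0,"dy":0,"dz":0,"yaw":0,"grip":0.75}
  ]
}}

```text
time: 28.05
tool_pos: [0.6942, -0.0112, 0.1526]
tcp_rot: [0.005, 0.999, 0.044, 0.025]
wrist_force: [-0.8, -0.3, -1.4]
grip_width: 0.0698
```

```bash
python3 -c "
from h import *
d=grab('wrist','wrist15.png')
P=pts(d);m=(P[...,2]>.018)&(P[...,2]<.04)&(P[...,0]>.62)&(P[...,0]<.73)&(P[...,1]<.015)&(P[...,1]>-.09)
m2=m&(d['image'].min(2)>70);Q=P[m2];print('handle',Q.mean(0),cv2.minAreaRect((Q[:,:2]*1000).astype(np.float32)))
plan(.69,-.015,.006,4)"
```

```text
handle [ 0.69101634 -0.02534416  0.02911233] ((691.3937377929688, -27.707443237304688), (30.03081512451172, 86.27938079833984), 3.3667924404144287)
t 28.1 pos [ 0.6949 -0.0111  0.1549] phi 5.09 tilt [ 0.0518  0.0116 -0.9986] F [ 0.1  0.4 -0.3] w 0.0699
total units [-0.324  0.044  3.712] norm 3.73 yaw units 0.22
```

View pics/wrist15.png

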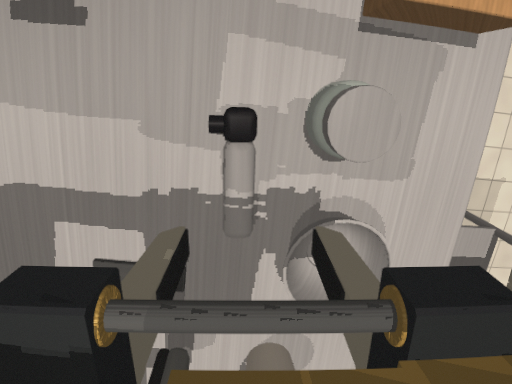

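{"api": "drive_tool", "payload": {
  "increments": [
    {"dx":-0.1,"dy":0.03,"dz":0.5,"yaw":0.2,"grip":0.75},
    {"dx":-0.1,"dy":0,"dz":0.5,"yaw":0,"grip":0.75},
    {"dx":-0.1,"dy":0,"dz":0.5,"yaw":0,"grip":0.75},
    {"dx":0,"dy":0,"dz":0.5,"yaw":0,"grip":0.75},
    {"dx":0,"dy":0,"dz":0.5,"yaw":0,"grip":0.75}
  ]
}}

```text
time: 28.52
tool_pos: [0.6957, -0.0108, 0.0695]
tcp_rot: [0.005, 0.999, 0.037, 0.037]
wrist_force: [-0.2, -0.2, -0.1]
grip_width: 0.0693
```

```bash
python3 -c "
from h import *
plan(.69,-.015,.008,4)"
```

```text
t 28.52 pos [ 0.6957 -0.0108  0.0695] phi 4.26 tilt [ 0.0731  0.0133 -0.9972] F [-0.2 -0.2 -0.1] w 0.0693
total units [-0.261  0.074  1.523] norm 1.55 yaw units 0.05
```

{"api": "drive_tool", "payload": {
  "increments": [
    {"dx":0,"dy":0,"dz":-1,"yaw":0,"grip":0.75},
    {"dx":0,"dy":0,"dz":-1,"yaw":0,"grip":0.75},
    {"dx":0,"dy":0,"dz":-1,"yaw":0,"grip":0.75}
  ]
}}

```text
time: 28.77
tool_pos: [0.6758, -0.0069, 0.1717]
tcp_rot: [0.003, 0.999, 0.038, 0.02]
wrist_force: [0.5, 0.1, -0.8]
grip_width: 0.0699
```

```bash
python3 -c "
from h import *
plan(.69,-.015,.008,4)"
```

```text
t 28.77 pos [ 0.6758 -0.0069  0.1717] phi 4.35 tilt [ 0.0391  0.0073 -0.9992] F [ 0.5  0.1 -0.8] w 0.0699
total units [0.179 0.198 4.104] norm 4.11 yaw units 0.07
```

{"api": "drive_tool", "payload": {
  "increments": [
    {"dx":-1,"dy":0,"dz":0,"yaw":0,"grip":0.75},
    {"dx":-1,"dy":0,"dz":0,"yaw":0,"grip":0.75},
    {"dx":-1,"dy":0,"dz":0,"yaw":0,"grip":0.75}
  ]
}}

```text
time: 29.02
tool_pos: [0.5706, -0.0151, 0.1887]
tcp_rot: [0.005, 0.999, 0.039, 0.037]
wrist_force: [0.5, 0.3, 1.0]
grip_width: 0.0698
```

```bash
python3 -c "
from h import *
plan(.69,-.015,.008,4)"
```

```text
t 29.02 pos [ 0.5706 -0.0151  0.1887] phi 4.54 tilt [ 0.0744  0.0127 -0.9971] F [0.5 0.3 1. ] w 0.0698
total units [2.631 0.174 4.73 ] norm 5.42 yaw units 0.11
```

{"api": "drive_tool", "payload": {
  "increments": [
    {"dx":1,"dy":0,"dz":0,"yaw":0,"grip":0.75},
    {"dx":1,"dy":0,"dz":0,"yaw":0,"grip":0.75},
    {"dx":1,"dy":0,"dz":0,"yaw":0,"grip":0.75}
  ]
}}

```text
time: 29.27
tool_pos: [0.6394, 0.0, 0.1763]
tcp_rot: [0.002, 0.999, 0.04, 0.013]
wrist_force: [0.7, -0.3, 0.0]
grip_width: 0.0697
```

```bash
python3 -c "
from h import *
plan(.69,-.015,.008,4)"
```

```text
t 29.27 pos [0.6394 0.     0.1763] phi 4.56 tilt [ 0.0254  0.0045 -0.9997] F [ 0.7 -0.3  0. ] w 0.0697
total units [1.123 0.455 4.239] norm 4.41 yaw units 0.11
```

{"api": "drive_tool", "payload": {
  "increments": [
    {"dx":0.7,"dy":0.2,"dz":0,"yaw":0,"grip":0.75},
    {"dx":0.7,"dy":0.2,"dz":0,"yaw":0,"grip":0.75},
    {"dx":0,"dy":0,"dz":0,"yaw":0,"grip":0.75}
  ]
}}

```text
time: 29.52
tool_pos: [0.6996, -0.0082, 0.183]
tcp_rot: [0.002, 0.999, 0.041, 0.015]
wrist_force: [0.9, 0.7, -1.4]
grip_width: 0.0696
```

```bash
python3 -c "
from h import *
plan(.69,-.015,.008,4)"
```

```text
t 29.52 pos [ 0.6996 -0.0082  0.183 ] phi 4.75 tilt [ 0.03    0.0043 -0.9995] F [ 0.9  0.7 -1.4] w 0.0696
total units [-0.385  0.129  4.366] norm 4.38 yaw units 0.15
```

Tilt is 1.7°, which is fine. Descend.

{"api": "drive_tool", "payload": {
  "increments": [
    {"dx":-0.1,"dy":0.05,"dz":0.35,"yaw":0.1,"grip":0.75},
    {"dx":-0.1,"dy":0.05,"dz":0.35,"yaw":0,"grip":0.75},
    {"dx":-0.1,"dy":0,"dz":0.35,"yaw":0,"grip":0.75},
    {"dx":-0.1,"dy":0,"dz":0.35,"yaw":0,"grip":0.75},
    {"dx":-0.05,"dy":0,"dz":0.35,"yaw":0,"grip":0.75},
    {"dx":-0.05,"dy":0,"dz":0.35,"yaw":0,"grip":0.75},
    {"dx":0,"dy":0,"dz":0.35,"yaw":0,"grip":0.75},
    {"dx":0,"dy":0,"dz":0.35,"yaw":0,"grip":0.75},
    {"dx":0,"dy":0,"dz":0.35,"yaw":0,"grip":0.75}
  ]
}}

```text
time: 30.27
tool_pos: [0.6893, -0.0107, 0.0686]
tcp_rot: [0.002, 0.999, 0.04, 0.026]
wrist_force: [0.3, 0.3, 1.0]
grip_width: 0.0697
```

```bash
python3 -c "
from h import *
plan(.69,-.015,.008,4);grab('wrist','wrist16.png')"
```

```text
t 30.27 pos [ 0.6893 -0.0107  0.0686] phi 4.56 tilt [ 0.052   0.0068 -0.9986] F [0.3 0.3 1. ] w 0.0697
total units [-0.07   0.097  1.515] norm 1.52 yaw units 0.11
```

View pics/wrist16.png

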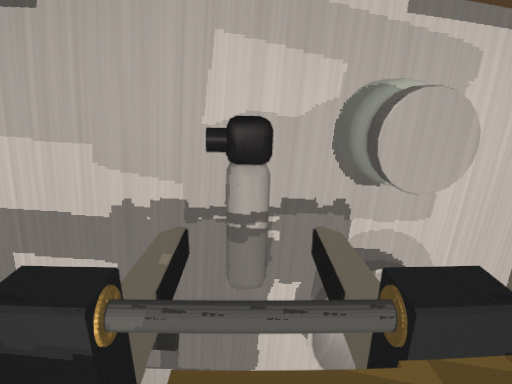

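{"api": "drive_tool", "payload": {
  "increments": [
    {"dx":-0.05,"dy":0.08,"dz":0.4,"yaw":0.1,"grip":0.75},
    {"dx":0,"dy":0,"dz":0.4,"yaw":0,"grip":0.75},
    {"dx":0,"dy":0,"dz":0.4,"yaw":0,"grip":0.75},
    {"dx":0,"dy":0,"dz":0.3,"yaw":0,"grip":0.75}
  ]
}}

```text
time: 30.65
tool_pos: [0.6905, -0.0139, 0.0045]
tcp_rot: [0.002, 0.999, 0.035, 0.026]
wrist_force: [0.1, 0.3, 0.1]
grip_width: 0.0699
```

```bash
python3 -c "
from h import *
plan(.69,-.015,.008,4)"
```

```text
t 30.65 pos [ 0.6905 -0.0139  0.0045] phi 4.07 tilt [ 0.0516  0.0062 -0.9987] F [0.1 0.3 0.1] w 0.0699
total units [-0.01   0.027 -0.087] norm 0.09 yaw units 0.01
```

{"api": "drive_tool", "payload": {
  "increments": [
    {"dx":0,"dy":0,"dz":-0.07,"yaw":0,"grip":0},
    {"dx":0,"dy":0,"dz":0,"yaw":0,"grip":0},
    {"dx":0,"dy":0,"dz":0.01,"yaw":0,"grip":0},
    {"dx":0,"dy":0,"dz":0.01,"yaw":0,"grip":0},
    {"dx":0,"dy":0,"dz":0.01,"yaw":0,"grip":0},
    {"dx":0,"dy":0,"dz":0.01,"yaw":0,"grip":0},
    {"dx":0,"dy":0,"dz":0.01,"yaw":0,"grip":0},
    {"dx":0,"dy":0,"dz":0.01,"yaw":0,"grip":0},
    {"dx":0,"dy":0,"dz":0.01,"yaw":0,"grip":0}
  ]
}}

```text
time: 31.4
tool_pos: [0.6913, -0.0137, 0.0062]
tcp_rot: [0.002, 0.999, 0.036, 0.026]
wrist_force: [-2.1, -0.3, 2.2]
grip_width: 0.0303
```

```bash
python3 -c "
from h import *
plan(.69,-.015,.008,4)"
```

```text
t 31.4 pos [ 0.6913 -0.0137  0.0062] phi 4.1 tilt [ 0.0522  0.0063 -0.9986] F [-2.1 -0.3  2.2] w 0.0303
total units [-0.031  0.03  -0.046] norm 0.06 yaw units 0.02
```

{"api": "drive_tool", "payload": {
  "increments": [
    {"dx":0,"dy":0,"dz":-0.5,"yaw":0,"grip":0},
    {"dx":0,"dy":0,"dz":-0.9,"yaw":0,"grip":0},
    {"dx":0,"dy":0,"dz":-1,"yaw":0,"grip":0},
    {"dx":0,"dy":0,"dz":-1,"yaw":0,"grip":0},
    {"dx":0,"dy":0,"dz":-1,"yaw":0,"grip":0},
    {"dx":0,"dy":0,"dz":-1,"yaw":0,"grip":0},
    {"dx":0,"dy":0,"dz":-1,"yaw":0,"grip":0},
    {"dx":0,"dy":0,"dz":-0.4,"yaw":0,"grip":0}
  ]
}}

```text
time: 32.07
tool_pos: [0.6701, -0.0125, 0.2767]
tcp_rot: [0.001, 0.999, 0.036, 0.015]
wrist_force: [0.5, 0.3, 0.2]
grip_width: 0.0305
```

```bash
python3 -c "
from h import *
plan(.585,.255,.26,-2)"
```

```text
t 32.07 pos [ 0.6701 -0.0125  0.2767] phi 4.09 tilt [ 0.0307  0.0027 -0.9995] F [0.5 0.3 0.2] w 0.0305
total units [-1.658 -6.823  0.348] norm 7.03 yaw units 1.22
```

{"api": "drive_tool", "payload": {
  "increments": [
    {"dx":-0.12,"dy":-0.5,"dz":0,"yaw":0.2,"grip":0},
    {"dx":-0.12,"dy":-0.5,"dz":0,"yaw":0.2,"grip":0},
    {"dx":-0.12,"dy":-0.5,"dz":0,"yaw":0.2,"grip":0},
    {"dx":-0.12,"dy":-0.5,"dz":0,"yaw":0.2,"grip":0},
    {"dx":-0.12,"dy":-0.5,"dz":0,"yaw":0.2,"grip":0},
    {"dx":-0.12,"dy":-0.5,"dz":0,"yaw":0.1,"grip":0},
    {"dx":-0.12,"dy":-0.5,"dz":0,"yaw":0.1,"grip":0},
    {"dx":-0.12,"dy":-0.5,"dz":0,"yaw":0,"grip":0},
    {"dx":-0.12,"dy":-0.5,"dz":0,"yaw":0,"grip":0},
    {"dx":-0.12,"dy":-0.5,"dz":0,"yaw":0,"grip":0}
  ]
}}

```text
time: 32.9
tool_pos: [0.6242, 0.1899, 0.2846]
tcp_rot: [0.001, 0.999, -0.023, 0.023]
wrist_force: [-0.1, -0.6, -1.4]
grip_width: 0.0303
```

```bash
python3 -c "
from h import *
plan(.585,.255,.26,-2)"
```

```text
t 32.9 pos [0.6242 0.1899 0.2846] phi -2.69 tilt [ 0.047   0.0012 -0.9989] F [-0.1 -0.6 -1.4] w 0.0303
total units [-1.083 -1.582  0.564] norm 2.0 yaw units -0.14
```

{"api": "drive_tool", "payload": {
  "increments": [
    {"dx":-0.25,"dy":-0.4,"dz":0.1,"yaw":0,"grip":0},
    {"dx":-0.25,"dy":-0.4,"dz":0.2,"yaw":0,"grip":0},
    {"dx":-0.25,"dy":-0.4,"dz":0.4,"yaw":0,"grip":0},
    {"dx":-0.25,"dy":-0.3,"dz":0.4,"yaw":0,"grip":0},
    {"dx":0,"dy":0,"dz":0.4,"yaw":0,"grip":0},
    {"dx":0,"dy":0,"dz":0.4,"yaw":0,"grip":0}
  ]
}}

```text
time: 33.4
tool_pos: [0.5891, 0.2607, 0.2082]
tcp_rot: [-0.001, 0.999, -0.021, 0.027]
wrist_force: [0.5, 0.4, -1.2]
grip_width: 0.0301
```

```bash
python3 -c "
from h import *
plan(.585,.255,.014,-2);grab('wrist','wrist17.png')"
```

```text
t 33.4 pos [0.5891 0.2607 0.2082] phi -2.39 tilt [ 0.0536 -0.0032 -0.9986] F [ 0.5  0.4 -1.2] w 0.0301
total units [-0.356  0.161  4.843] norm 4.86 yaw units -0.08
```

View pics/wrist17.png

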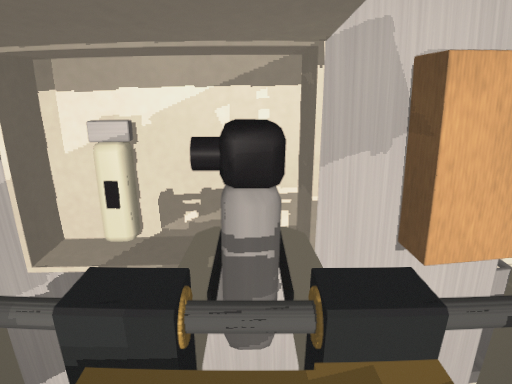

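{"api": "drive_tool", "payload": {
  "increments": [
    {"dx":-0.1,"dy":0.1,"dz":0.45,"yaw":0,"grip":0},
    {"dx":-0.1,"dy":0.05,"dz":0.45,"yaw":0,"grip":0},
    {"dx":-0.1,"dy":0,"dz":0.45,"yaw":0,"grip":0},
    {"dx":-0.1,"dy":0,"dz":0.45,"yaw":0,"grip":0},
    {"dx":-0.05,"dy":0,"dz":0.45,"yaw":0,"grip":0},
    {"dx":0,"dy":0,"dz":0.45,"yaw":0,"grip":0},
    {"dx":0,"dy":0,"dz":0.45,"yaw":0,"grip":0},
    {"dx":0,"dy":0,"dz":0.45,"yaw":0,"grip":0}
  ]
}}

```text
time: 34.12
tool_pos: [0.5779, 0.2546, 0.0588]
tcp_rot: [-0.001, 0.999, -0.021, 0.027]
wrist_force: [0.4, -0.3, -1.2]
grip_width: 0.0305
```

```bash
python3 -c "
from h import *
plan(.585,.255,.014,-2)"
```

```text
t 34.12 pos [0.5779 0.2546 0.0588] phi -2.43 tilt [ 0.0533 -0.0033 -0.9986] F [ 0.4 -0.3 -1.2] w 0.0305
total units [ 0.118 -0.013  1.128] norm 1.13 yaw units -0.09
```

{"api": "drive_tool", "payload": {
  "increments": [
    {"dx":0,"dy":0,"dz":0.35,"yaw":0,"grip":0},
    {"dx":0,"dy":0,"dz":0.35,"yaw":0,"grip":0},
    {"dx":0,"dy":0,"dz":0.2,"yaw":0,"grip":0},
    {"dx":0,"dy":0,"dz":0.12,"yaw":0,"grip":0},
    {"dx":0,"dy":0,"dz":0.05,"yaw":0,"grip":0}
  ]
}}

```text
time: 34.53
tool_pos: [0.579, 0.2534, 0.0118]
tcp_rot: [-0.0, 0.999, -0.022, 0.024]
wrist_force: [-14.6, -5.3, 31.0]
grip_width: 0.0304
```

```bash
python3 -c "
from h import *
plan(.585,.255,.014,-2)"
```

```text
t 34.53 pos [0.579  0.2534 0.0118] phi -2.48 tilt [ 0.0487 -0.0014 -0.9988] F [-14.6  -5.3  31. ] w 0.0304
total units [ 0.151 -0.046 -0.048] norm 0.17 yaw units -0.10
```

Touching the floor with some press, so back off and release.

{"api": "drive_tool", "payload": {
  "increments": [
    {"dx":0,"dy":0,"dz":-0.05,"yaw":0,"grip":0.4},
    {"dx":0,"dy":0,"dz":0,"yaw":0,"grip":0.6},
    {"dx":0,"dy":0,"dz":0,"yaw":0,"grip":0.6},
    {"dx":0,"dy":0,"dz":0,"yaw":0,"grip":0.6},
    {"dx":0,"dy":0,"dz":0,"yaw":0,"grip":0.6}
  ]
}}

```text
time: 34.95
tool_pos: [0.5823, 0.2546, 0.018]
tcp_rot: [-0.001, 0.999, -0.022, 0.027]
wrist_force: [-0.6, 0.0, 0.6]
grip_width: 0.055
```

{"api": "drive_tool", "payload": {
  "increments": [
    {"dx":0,"dy":0,"dz":-0.3,"yaw":0,"grip":0.6},
    {"dx":0,"dy":0,"dz":-0.7,"yaw":0,"grip":0.6},
    {"dx":0,"dy":0,"dz":-1,"yaw":0,"grip":0.6},
    {"dx":0,"dy":0,"dz":-1,"yaw":0,"grip":0.6},
    {"dx":0,"dy":0,"dz":-1,"yaw":0,"grip":0.3},
    {"dx":0,"dy":0,"dz":-1,"yaw":0,"grip":0},
    {"dx":0,"dy":0,"dz":-1,"yaw":0,"grip":0},
    {"dx":0,"dy":0,"dz":-0.5,"yaw":0,"grip":0}
  ]
}}

```text
time: 35.62
tool_pos: [0.5621, 0.2522, 0.285]
tcp_rot: [0.001, 1.0, -0.022, 0.021]
wrist_force: [0.3, 0.7, 0.9]
grip_width: 0.0337
```

```bash
python3 -c "
from h import *
plan(.585,.255,.25,-2);grab('wrist','wrist18.png');grab('side','side18.png')"
```

```text
t 35.62 pos [0.5621 0.2522 0.285 ] phi -2.49 tilt [ 0.0421  0.0012 -0.9991] F [0.3 0.7 0.9] w 0.0337
total units [ 0.532 -0.096  0.897] norm 1.05 yaw units -0.10
```

View pics/wrist18.png

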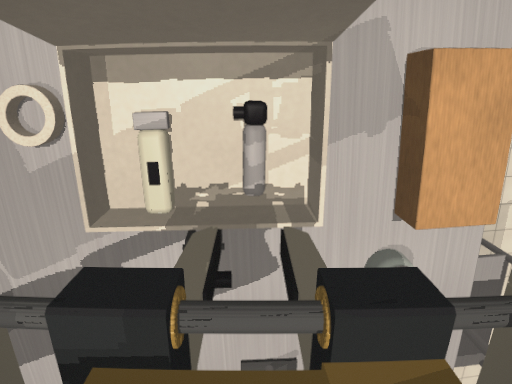

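View pics/side18.png

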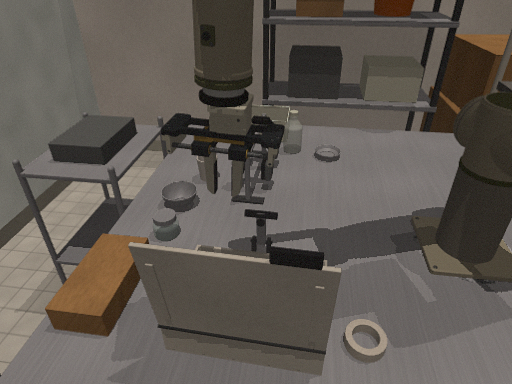

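{"api": "drive_tool", "payload": {
  "increments": [
    {"dx":-0.2,"dy":0,"dz":-0.5,"yaw":0,"grip":0},
    {"dx":-0.2,"dy":0,"dz":-0.5,"yaw":0,"grip":0},
    {"dx":-0.2,"dy":0,"dz":-0.5,"yaw":0,"grip":0},
    {"dx":-0.2,"dy":0,"dz":-0.5,"yaw":0,"grip":0},
    {"dx":-0.2,"dy":0,"dz":-0.2,"yaw":0,"grip":0},
    {"dx":0,"dy":0,"dz":0,"yaw":0,"grip":0}
  ]
}}

```text
time: 36.22
tool_pos: [0.5154, 0.2535, 0.3736]
tcp_rot: [0.001, 1.0, -0.022, 0.021]
wrist_force: [0.6, -0.6, 0.2]
grip_width: 0.0002
```

```bash
python3 -c "
from h import *
plan(.51,.48,.36,-2)
P=np.load('top0.npy');print(np.nanmedian(P[170:260,5:40].reshape(-1,3),0),P[160,10:45,2],P[262:272,20,2])
L=P[150:260,45:105].reshape(-1,3);L=L[(L[:,2]>.27)];print(L.max(0),L[L[:,2]>.3].mean(0))
S=np.load('side0.npy');i=S[(S[...,1]>.38)&(S[...,1]<.46)&(S[...,2]>.1)&(S[...,0]>.3)&(S[...,0]<.7)];print(i.min(0),i.max(0));a=np.polyfit(i[:,2],i[:,1],1);print(a)"
```

```text
t 36.22 pos [0.5154 0.2535 0.3736] phi -2.53 tilt [ 0.0416  0.0013 -0.9991] F [ 0.6 -0.6  0.2] w 0.0002
total units [-0.399 -5.651  0.316] norm 5.67 yaw units -0.11
[0.49998608 0.62628794 0.04758584] [0.0401627  0.04537741 0.03791837 0.03891269 0.04038228 0.0423004
 0.03988858 0.04239189 0.04391519 0.03873737 0.04251345 0.04561556
 0.04016325 0.03939159 0.03910029 0.0421676  0.03589985 0.04483985
 0.04284043        nan 0.0412161  0.03869858 0.04065571 0.04213647
 0.03757134 0.04377083 0.04103408 0.03963587 0.04114306 0.03762862
 0.0492313  0.04181843 0.04405348 0.04174681 0.04471012] [0.05173525 0.04810344 0.05093958 0.04851198 0.04820887 0.04941215
 0.03646689 0.04207161 0.04208472 0.04064639]
[0.6509779  0.4270266  0.32111832] [0.47515243 0.4194583  0.30598167]
[0.3671464  0.39100146 0.10005169] [0.66799414 0.43062064 0.3287248 ]
[0.13021131 0.38391174]
```

{"api": "drive_tool", "payload": {
  "increments": [
    {"dx":0,"dy":-0.5,"dz":0,"yaw":0,"grip":0},
    {"dx":0,"dy":-0.5,"dz":0,"yaw":0,"grip":0},
    {"dx":0,"dy":-0.5,"dz":0,"yaw":0,"grip":0},
    {"dx":0,"dy":-0.5,"dz":0,"yaw":0,"grip":0},
    {"dx":0,"dy":-0.5,"dz":0,"yaw":0,"grip":0},
    {"dx":0,"dy":-0.5,"dz":0,"yaw":0,"grip":0}
  ]
}}

```text
time: 36.72
tool_pos: [0.5212, 0.3732, 0.3658]
tcp_rot: [0.004, 1.0, -0.025, 0.019]
wrist_force: [0.1, -0.3, 0.4]
grip_width: 0.0005
```

```bash
python3 -c "
from h import *
plan(.51,.48,.36,-2)"
```

```text
t 36.72 pos [0.5212 0.3732 0.3658] phi -2.85 tilt [ 0.0375  0.0065 -0.9993] F [ 0.1 -0.3  0.4] w 0.0005
total units [-0.418 -2.654  0.113] norm 2.69 yaw units -0.17
```

{"api": "drive_tool", "payload": {
  "increments": [
    {"dx":-0.1,"dy":-0.5,"dz":-0.05,"yaw":0,"grip":0},
    {"dx":-0.1,"dy":-0.5,"dz":-0.05,"yaw":0,"grip":0},
    {"dx":-0.1,"dy":-0.5,"dz":-0.05,"yaw":0,"grip":0},
    {"dx":-0.1,"dy":-0.5,"dz":-0.05,"yaw":0,"grip":0},
    {"dx":0,"dy":-0.5,"dz":0,"yaw":0,"grip":0},
    {"dx":0,"dy":-0.3,"dz":0,"yaw":0,"grip":0},
    {"dx":0,"dy":0,"dz":0,"yaw":0,"grip":0}
  ]
}}

```text
time: 37.3
tool_pos: [0.5078, 0.4928, 0.3533]
tcp_rot: [0.01, 1.0, -0.024, 0.011]
wrist_force: [0.0, -0.1, 0.4]
grip_width: 0.0007
```

```bash
python3 -c "
from h import *
plan(.51,.48,.26,-2);grab('side','side19.png')"
```

```text
t 37.3 pos [0.5078 0.4928 0.3533] phi -2.69 tilt [ 0.0215  0.0199 -0.9996] F [ 0.  -0.1  0.4] w 0.0007
total units [0.02  0.271 2.339] norm 2.35 yaw units -0.14
```

View pics/side19.png

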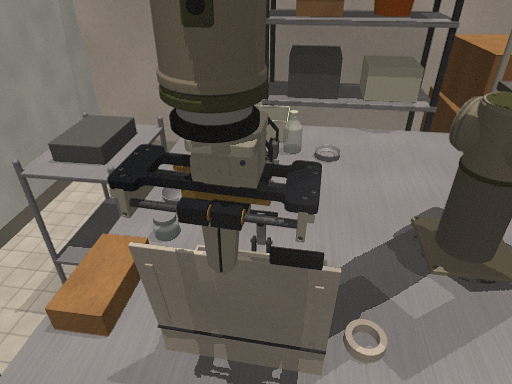

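{"api": "drive_tool", "payload": {
  "increments": [
    {"dx":0,"dy":0,"dz":0.4,"yaw":0,"grip":0},
    {"dx":0,"dy":0,"dz":0.4,"yaw":0,"grip":0},
    {"dx":0,"dy":0,"dz":0.4,"yaw":0,"grip":0},
    {"dx":0,"dy":0,"dz":0.4,"yaw":0,"grip":0},
    {"dx":0,"dy":0,"dz":0.4,"yaw":0,"grip":0},
    {"dx":0,"dy":0,"dz":0,"yaw":0,"grip":0}
  ]
}}

```text
time: 37.85
tool_pos: [0.5107, 0.4836, 0.2648]
tcp_rot: [0.013, 1.0, -0.025, 0.009]
wrist_force: [-0.9, -1.2, -1.5]
grip_width: 0.0004
```

```bash
python3 -c "
from h import *
plan(.51,.44,.265,-2)"
```

```text
t 37.85 pos [0.5107 0.4836 0.2648] phi -2.87 tilt [ 0.0187  0.0258 -0.9995] F [-0.9 -1.2 -1.5] w 0.0004
total units [0.037 1.088 0.023] norm 1.09 yaw units -0.17
```

{"api": "drive_tool", "payload": {
  "increments": [
    {"dx":0,"dy":0.35,"dz":0,"yaw":0,"grip":0},
    {"dx":0,"dy":0.35,"dz":0,"yaw":0,"grip":0},
    {"dx":0,"dy":0.35,"dz":0,"yaw":0,"grip":0},
    {"dx":0,"dy":0.35,"dz":0,"yaw":0,"grip":0},
    {"dx":0,"dy":0.35,"dz":0,"yaw":0,"grip":0},
    {"dx":0,"dy":0.35,"dz":0,"yaw":0,"grip":0}
  ]
}}

```text
time: 38.35
tool_pos: [0.5057, 0.394, 0.2658]
tcp_rot: [0.013, 1.0, -0.025, 0.008]
wrist_force: [0.5, 4.4, -3.3]
grip_width: 0.0004
```

```bash
python3 -c "
from h import *
plan(.51,.32,.265,-2)"
```

```text
t 38.35 pos [0.5057 0.394  0.2658] phi -2.87 tilt [ 0.0161  0.0265 -0.9995] F [ 0.5  4.4 -3.3] w 0.0004
total units [0.2   1.842 0.073] norm 1.85 yaw units -0.17
```

{"api": "drive_tool", "payload": {
  "increments": [
    {"dx":0,"dy":0.35,"dz":0,"yaw":0,"grip":0},
    {"dx":0,"dy":0.35,"dz":0.03,"yaw":0,"grip":0},
    {"dx":0,"dy":0.35,"dz":0.06,"yaw":0,"grip":0},
    {"dx":0,"dy":0.35,"dz":0.1,"yaw":0,"grip":0},
    {"dx":0,"dy":0.35,"dz":0.14,"yaw":0,"grip":0}
  ]
}}

```text
time: 38.77
tool_pos: [0.5026, 0.3204, 0.2582]
tcp_rot: [0.009, 1.0, -0.025, 0.01]
wrist_force: [0.7, 3.2, -1.0]
grip_width: 0.0003
```

```bash
python3 -c "
from h import *
plan(.51,.32,.25,-2);grab('side','side20.png')"
```

```text
t 38.77 pos [0.5026 0.3204 0.2582] phi -2.9 tilt [ 0.0202  0.0184 -0.9996] F [ 0.7  3.2 -1. ] w 0.0003
total units [ 0.18  -0.004  0.208] norm 0.28 yaw units -0.18
```

View pics/side20.png

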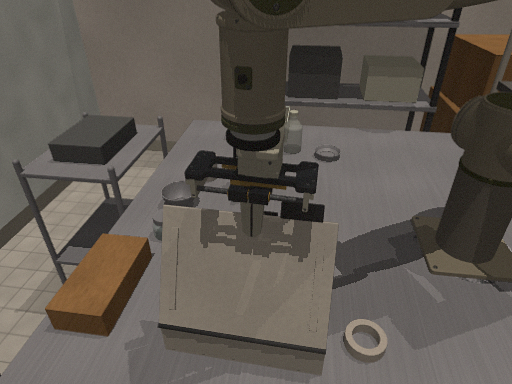

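{"api": "drive_tool", "payload": {
  "increments": [
    {"dx":0.05,"dy":0.31,"dz":0.33,"yaw":0,"grip":0},
    {"dx":0.05,"dy":0.31,"dz":0.33,"yaw":0,"grip":0},
    {"dx":0,"dy":0.23,"dz":0.31,"yaw":0,"grip":0},
    {"dx":0,"dy":0.23,"dz":0.31,"yaw":0,"grip":0}
  ]
}}

```text
time: 39.15
tool_pos: [0.5081, 0.2726, 0.2138]
tcp_rot: [0.007, 1.0, -0.027, 0.015]
wrist_force: [-0.9, 0.7, 2.3]
grip_width: 0.0009
```

```bash
python3 -c "
from h import *
plan(.51,.277,.205,-2)"
```

```text
t 39.15 pos [0.5081 0.2726 0.2138] phi -3.08 tilt [ 0.0296  0.0138 -0.9995] F [-0.9  0.7  2.3] w 0.0009
total units [ 0.035 -0.115  0.22 ] norm 0.25 yaw units -0.22
```

{"api": "drive_tool", "payload": {
  "increments": [
    {"dx":0,"dy":0.05,"dz":0.38,"yaw":0,"grip":0},
    {"dx":0,"dy":0.05,"dz":0.38,"yaw":0,"grip":0},
    {"dx":0,"dy":0.05,"dz":0.36,"yaw":0,"grip":0},
    {"dx":0,"dy":0.05,"dz":0.36,"yaw":0,"grip":0}
  ]
}}

```text
time: 39.48
tool_pos: [0.5126, 0.2612, 0.1591]
tcp_rot: [0.006, 0.999, -0.029, 0.019]
wrist_force: [-0.4, 0.4, 3.6]
grip_width: 0.0004
```

```bash
python3 -c "
from h import *
plan(.51,.257,.1515,-2)"
```

```text
t 39.48 pos [0.5126 0.2612 0.1591] phi -3.33 tilt [ 0.0382  0.0113 -0.9992] F [-0.4  0.4  3.6] w 0.0004
total units [-0.066  0.106  0.188] norm 0.23 yaw units -0.27
```

{"api": "drive_tool", "payload": {
  "increments": [
    {"dx":-0.05,"dy":0.08,"dz":0.35,"yaw":0,"grip":0},
    {"dx":-0.03,"dy":0.05,"dz":0.35,"yaw":0,"grip":0},
    {"dx":0,"dy":0,"dz":0.35,"yaw":0,"grip":0},
    {"dx":0,"dy":0,"dz":0.3,"yaw":0,"grip":0}
  ]
}}

```text
time: 39.82
tool_pos: [0.5137, 0.2534, 0.1071]
tcp_rot: [0.006, 0.999, -0.031, 0.022]
wrist_force: [-1.0, -1.3, 2.5]
grip_width: 0.0008
```

```bash
python3 -c "
from h import *
plan(.51,.25,.083,-2);grab('side','side21.png')"
```

```text
t 39.82 pos [0.5137 0.2534 0.1071] phi -3.49 tilt [ 0.0441  0.0111 -0.999 ] F [-1.  -1.3  2.5] w 0.0008
total units [-0.114  0.084  0.598] norm 0.61 yaw units -0.30
```

View pics/side21.png

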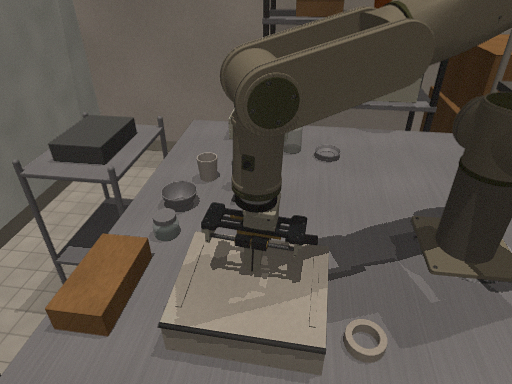

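{"api": "drive_tool", "payload": {
  "increments": [
    {"dx":-0.1,"dy":0.05,"dz":0.25,"yaw":0,"grip":0},
    {"dx":0,"dy":0,"dz":0.2,"yaw":0,"grip":0},
    {"dx":0,"dy":0,"dz":0.12,"yaw":0,"grip":0},
    {"dx":0,"dy":0,"dz":0.08,"yaw":0,"grip":0}
  ]
}}

```text
time: 40.2
tool_pos: [0.5109, 0.2511, 0.0829]
tcp_rot: [0.006, 0.999, -0.031, 0.022]
wrist_force: [-27.2, -11.0, 54.7]
grip_width: 0.0003
```

```bash
python3 -c "
from h import *
plan(.51,.25,.083,-2)"
```

```text
t 40.2 pos [0.5109 0.2511 0.0829] phi -3.52 tilt [ 0.0444  0.0112 -0.999 ] F [-27.2 -11.   54.7] w 0.0003
total units [-0.022  0.029 -0.004] norm 0.04 yaw units -0.30
```

{"api": "drive_tool", "payload": {
  "increments": [
    {"dx":0,"dy":0,"dz":-0.08,"yaw":0,"grip":0},
    {"dx":0,"dy":0,"dz":-0.3,"yaw":0,"grip":0},
    {"dx":0,"dy":0,"dz":-0.7,"yaw":0,"grip":0},
    {"dx":0,"dy":0,"dz":-1,"yaw":0,"grip":0},
    {"dx":0,"dy":0,"dz":-1,"yaw":0,"grip":0},
    {"dx":0,"dy":0,"dz":-1,"yaw":0,"grip":0},
    {"dx":0,"dy":0,"dz":-0.5,"yaw":0,"grip":0}
  ]
}}

```text
time: 40.78
tool_pos: [0.4979, 0.2528, 0.269]
tcp_rot: [0.009, 0.999, -0.03, 0.016]
wrist_force: [1.6, 1.4, 0.9]
grip_width: 0.0006
```

```bash
python3 -c "
from h import *
plan(.51,.12,.25,-2);d=grab('wrist','wrist22.png');P=pts(d)
for y in np.arange(.15,.40,.03):
    q=P[(abs(P[...,1]-y)<.006)&(P[...,0]>.4)&(P[...,0]<.62)&(P[...,2]>.05)&(P[...,2]<.13)];print(round(y,2),len(q),np.median(q[:,2]).round(4) if len(q) else '')
t=grab('top','top22.png');grab('side','side22.png')"
```

```text
t 40.78 pos [0.4979 0.2528 0.269 ] phi -3.47 tilt [ 0.032   0.0162 -0.9994] F [1.6 1.4 0.9] w 0.0006
total units [0.487 3.287 0.543] norm 3.37 yaw units -0.29
0.15 381 0.0833
0.18 1668 0.0833
0.21 1853 0.0836
0.24 2004 0.0837
0.27 2157 0.0836
0.3 2323 0.0835
0.33 2479 0.0835
0.36 2650 0.0835
0.39 2589 0.0838
```

View pics/wrist22.png

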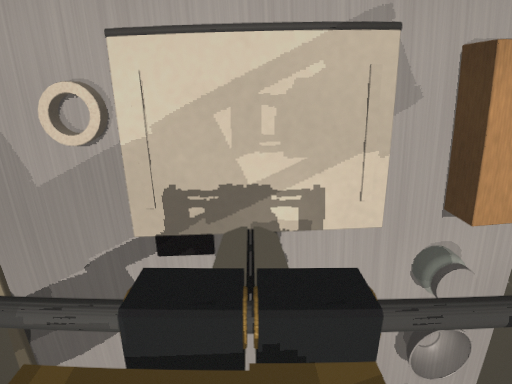

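View pics/side22.png

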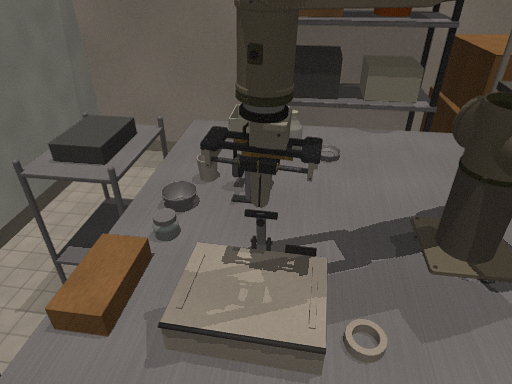

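{"api": "drive_tool", "payload": {
  "increments": [
    {"dx":0.05,"dy":0.5,"dz":0,"yaw":-0.1,"grip":0},
    {"dx":0.05,"dy":0.5,"dz":0,"yaw":-0.1,"grip":0},
    {"dx":0.05,"dy":0.5,"dz":0,"yaw":0,"grip":0},
    {"dx":0.05,"dy":0.5,"dz":0,"yaw":0,"grip":0},
    {"dx":0.05,"dy":0.5,"dz":0,"yaw":0,"grip":0},
    {"dx":0.05,"dy":0.5,"dz":0,"yaw":0,"grip":0},
    {"dx":0.05,"dy":0.5,"dz":0,"yaw":0,"grip":0},
    {"dx":0,"dy":0.3,"dz":0,"yaw":0,"grip":0}
  ]
}}

```text
time: 41.6
tool_pos: [0.4988, 0.0964, 0.2551]
tcp_rot: [0.01, 1.0, -0.018, 0.005]
wrist_force: [-0.3, -0.1, -0.3]
grip_width: 0.0004
```

```bash
python3 -c "
from h import *
d=grab('wrist','wrist23.png');P=pts(d)
m=(P[...,2]>.09)&(P[...,2]<.2)&(P[...,1]>.1)&(P[...,1]<.25)&(P[...,0]>.45)&(P[...,0]<.57);Q=P[m];print(len(Q),Q.min(0),Q.max(0))
for z in np.arange(.1,.195,.01):
    q=Q[abs(Q[:,2]-z)<.005]
    if len(q): print(z.round(3),len(q),q.min(0).round(3),q.max(0).round(3))
plan(.51,.1,.165,-2)"
```

```text
2335 [0.47449585 0.15204238 0.09022839] [0.54438795 0.17141566 0.18756813]
0.1 43 [0.49  0.165 0.096] [0.53  0.169 0.105]
0.11 20 [0.49  0.165 0.105] [0.53  0.168 0.106]
0.16 11 [0.502 0.168 0.163] [0.518 0.171 0.165]
0.17 96 [0.502 0.168 0.165] [0.517 0.171 0.172]
0.18 1581 [0.474 0.152 0.177] [0.544 0.169 0.185]
0.19 582 [0.475 0.155 0.185] [0.544 0.166 0.188]
t 41.65 pos [0.4985 0.0949 0.2547] phi -2.1 tilt [ 0.0101  0.0217 -0.9997] F [ 0.2 -0.9 -0.3] w 0.0005
total units [ 0.259 -0.186  2.242] norm 2.26 yaw units -0.02
```

View pics/wrist23.png

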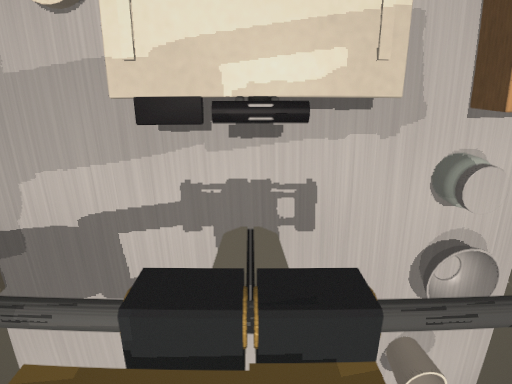

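{"api": "drive_tool", "payload": {
  "increments": [
    {"dx":0.1,"dy":0,"dz":0.4,"yaw":0,"grip":0},
    {"dx":0.1,"dy":0,"dz":0.4,"yaw":0,"grip":0},
    {"dx":0.05,"dy":0,"dz":0.4,"yaw":0,"grip":0},
    {"dx":0,"dy":0,"dz":0.4,"yaw":0,"grip":0},
    {"dx":0,"dy":0,"dz":0.4,"yaw":0,"grip":0},
    {"dx":0,"dy":0,"dz":0.2,"yaw":0,"grip":0}
  ]
}}

```text
time: 42.15
tool_pos: [0.5063, 0.0917, 0.157]
tcp_rot: [0.011, 1.0, -0.02, 0.001]
wrist_force: [-0.3, 0.2, -0.1]
grip_width: 0.0008
```

```bash
python3 -c "
from h import *
plan(.51,.145,.165,-2)"
```

```text
t 42.15 pos [0.5063 0.0917 0.157 ] phi -2.33 tilt [ 0.002   0.0219 -0.9998] F [-0.3  0.2 -0.1] w 0.0008
total units [ 0.04  -1.331 -0.23 ] norm 1.35 yaw units -0.07
```

{"api": "drive_tool", "payload": {
  "increments": [
    {"dx":0,"dy":-0.35,"dz":-0.08,"yaw":0,"grip":0},
    {"dx":0,"dy":-0.35,"dz":-0.05,"yaw":0,"grip":0},
    {"dx":0,"dy":-0.35,"dz":0,"yaw":0,"grip":0},
    {"dx":0,"dy":-0.35,"dz":0,"yaw":0,"grip":0},
    {"dx":0,"dy":-0.3,"dz":0,"yaw":0,"grip":0},
    {"dx":0,"dy":-0.3,"dz":0,"yaw":0,"grip":0}
  ]
}}

```text
time: 42.65
tool_pos: [0.5032, 0.1721, 0.1501]
tcp_rot: [0.014, 1.0, -0.022, -0.008]
wrist_force: [0.0, -3.5, -0.3]
grip_width: 0.0004
```

```bash
python3 -c "
from h import *
plan(.51,.19,.155,-2);grab('side','side24.png');cv2.imwrite('pics/side24b.png',cv2.resize(cv2.imread('pics/side24.png')[140:320,160:360],None,fx=3,fy=3))"
```

```text
t 42.65 pos [0.5032 0.1721 0.1501] phi -2.54 tilt [-0.0145  0.0278 -0.9995] F [ 0.  -3.5 -0.3] w 0.0004
total units [ 0.148 -0.451 -0.137] norm 0.49 yaw units -0.11
```

View pics/side24b.png

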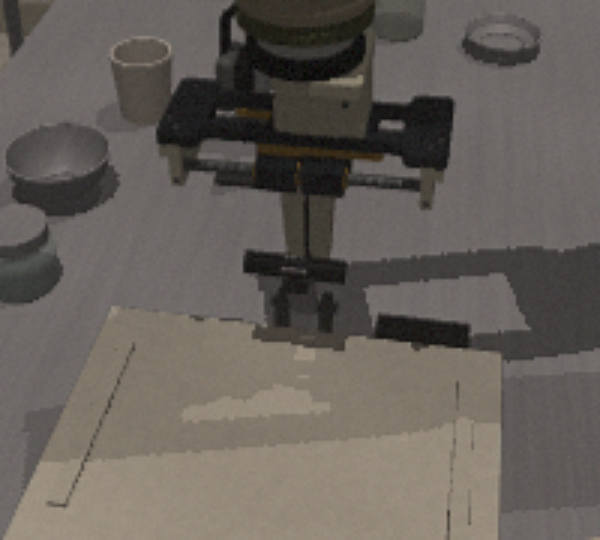

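{"api": "drive_tool", "payload": {
  "increments": [
    {"dx":0.1,"dy":-0.3,"dz":-0.04,"yaw":0,"grip":0},
    {"dx":0.05,"dy":-0.3,"dz":-0.03,"yaw":0,"grip":0},
    {"dx":0,"dy":-0.2,"dz":0,"yaw":0,"grip":0},
    {"dx":0,"dy":-0.2,"dz":0.05,"yaw":0,"grip":0}
  ]
}}

```text
time: 43.03
tool_pos: [0.51, 0.2155, 0.1487]
tcp_rot: [0.014, 1.0, -0.021, -0.009]
wrist_force: [0.2, -0.8, 0.8]
grip_width: 0.0006
```

```bash
python3 -c "
from h import *
plan(.51,.21,.15,-2);grab('side','side25.png');cv2.imwrite('pics/side25b.png',cv2.resize(cv2.imread('pics/side25.png')[140:320,160:360],None,fx=3,fy=3))"
```

```text
t 43.03 pos [0.51   0.2155 0.1487] phi -2.47 tilt [-0.0173  0.0283 -0.9995] F [ 0.2 -0.8  0.8] w 0.0006
total units [ 0.004  0.138 -0.028] norm 0.14 yaw units -0.09
```

View pics/side25b.png

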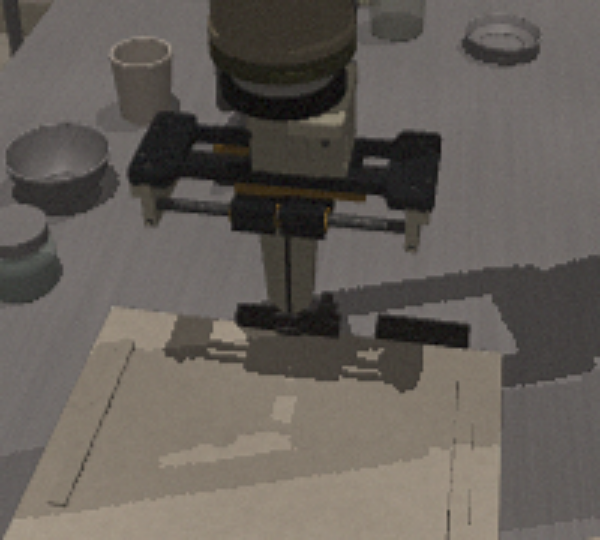

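{"api": "drive_tool", "payload": {
  "increments": [
    {"dx":0,"dy":-0.08,"dz":0.25,"yaw":0,"grip":0},
    {"dx":0,"dy":-0.08,"dz":0.25,"yaw":0,"grip":0},
    {"dx":0,"dy":-0.05,"dz":0.2,"yaw":0,"grip":0},
    {"dx":0,"dy":0,"dz":0.15,"yaw":0,"grip":0}
  ]
}}

```text
time: 43.42
tool_pos: [0.5109, 0.2282, 0.1134]
tcp_rot: [0.011, 1.0, -0.02, -0.007]
wrist_force: [-0.6, 2.1, 0.9]
grip_width: 0.0005
```

```bash
python3 -c "
from h import *
plan(.51,.225,.105,-2);grab('side','side26.png');cv2.imwrite('pics/side26b.png',cv2.resize(cv2.imread('pics/side26.png')[140:320,160:360],None,fx=3,fy=3))"
```

```text
t 43.42 pos [0.5109 0.2282 0.1134] phi -2.34 tilt [-0.0131  0.0219 -0.9997] F [-0.6  2.1  0.9] w 0.0005
total units [-0.016  0.076  0.212] norm 0.23 yaw units -0.07
```

View pics/side26b.png

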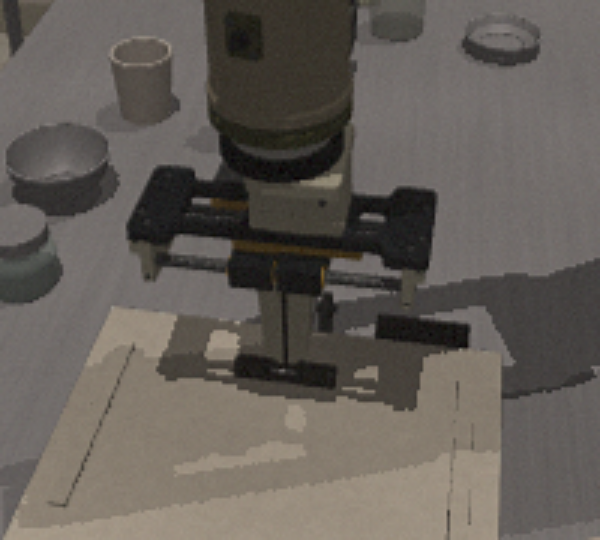

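{"api": "drive_tool", "payload": {
  "increments": [
    {"dx":0,"dy":0.05,"dz":0.12,"yaw":0,"grip":0},
    {"dx":0,"dy":0,"dz":0.1,"yaw":0,"grip":0},
    {"dx":0,"dy":0,"dz":0.06,"yaw":0,"grip":0}
  ]
}}

```text
time: 43.72
tool_pos: [0.5097, 0.2244, 0.1008]
tcp_rot: [0.012, 1.0, -0.021, -0.008]
wrist_force: [-13.0, 0.3, 36.2]
grip_width: 0.0002
```

```bash
python3 -c "
from h import *
plan(.51,.225,.105,-2)"
```

```text
t 43.72 pos [0.5097 0.2244 0.1008] phi -2.38 tilt [-0.0156  0.0233 -0.9996] F [-13.    0.3  36.2] w 0.0002
total units [ 0.005 -0.012 -0.106] norm 0.11 yaw units -0.08
```

Firm stop at z = 0.101, which matches the arm top when down. Back off and check.

{"api": "drive_tool", "payload": {
  "increments": [
    {"dx":0,"dy":0,"dz":-0.08,"yaw":0,"grip":0},
    {"dx":0,"dy":0,"dz":-0.3,"yaw":0,"grip":0},
    {"dx":0,"dy":0,"dz":-0.7,"yaw":0,"grip":0},
    {"dx":0,"dy":0,"dz":-1,"yaw":0,"grip":0},
    {"dx":0,"dy":0.3,"dz":-1,"yaw":0,"grip":0},
    {"dx":0,"dy":0.5,"dz":-0.5,"yaw":0,"grip":0},
    {"dx":0,"dy":0.5,"dz":0,"yaw":0,"grip":0},
    {"dx":0,"dy":0.5,"dz":0,"yaw":0,"grip":0},
    {"dx":0,"dy":0.5,"dz":0,"yaw":0,"grip":0},
    {"dx":0,"dy":0,"dz":0,"yaw":0,"grip":0}
  ]
}}

```text
time: 44.55
tool_pos: [0.5063, 0.1283, 0.2564]
tcp_rot: [0.014, 1.0, -0.021, -0.009]
wrist_force: [-0.3, -0.3, -0.5]
grip_width: 0.0004
```

```bash
python3 -c "
from h import *
plan(.51,.225,.105,-2);d=grab('wrist','wrist27.png');P=pts(d)
m=(P[...,2]>.088)&(P[...,2]<.2)&(P[...,1]>.12)&(P[...,1]<.28)&(P[...,0]>.45)&(P[...,0]<.57);Q=P[m]
for y in np.arange(.15,.26,.01):
    q=Q[abs(Q[:,1]-y)<.005]
    if len(q): print(y.round(3),len(q),np.percentile(q[:,2],90).round(4),q[:,0].min().round(3),q[:,0].max().round(3))
q=P[(P[...,1]>.18)&(P[...,1]<.39)&(P[...,0]>.4)&(P[...,0]<.46)&(P[...,2]>.05)&(P[...,2]<.15)];print('lid',np.percentile(q[:,2],[5,50,95]))
grab('side','side27.png');t=grab('top','top27.png');T=pts(t)
for b in [(280,318,150,205),(330,365,150,205)]:
    Q=T[b[2]:b[3],b[0]:b[1]].reshape(-1,3);Q=Q[(Q[:,2]>.15)&(Q[:,2]<.2)];print(len(Q),Q.mean(0),np.percentile(Q[:,2],95),cv2.minAreaRect((Q[:,:2]*1000).astype(np.float32)))
"
```

```text
t 44.55 pos [0.5063 0.1283 0.2564] phi -2.47 tilt [-0.0172  0.0293 -0.9994] F [-0.3 -0.3 -0.5] w 0.0004
total units [ 0.053 -2.529  3.713] norm 4.49 yaw units -0.09
0.15 319 0.1054 0.485 0.533
0.16 419 0.1053 0.485 0.533
0.17 276 0.1047 0.49 0.53
0.18 206 0.1026 0.501 0.52
0.19 211 0.1025 0.501 0.52
0.2 215 0.1024 0.501 0.52
0.21 230 0.1022 0.501 0.521
0.22 233 0.1023 0.502 0.521
0.23 688 0.1036 0.477 0.547
0.24 792 0.1039 0.477 0.547
0.25 6 0.0994 0.478 0.484
lid [0.08217714 0.08344082 0.08471819]
516 [ 0.58299599 -0.21241858  0.17167633] 0.1864499728503199 ((585.6984252929688, -214.19668579101562), (91.45728302001953, 88.66789245605469), 42.65603256225586)
516 [ 0.57844926 -0.35295276  0.1716446 ] 0.18658673339830734 ((579.56201171875, -357.4183349609375), (90.47054290771484, 91.55323028564453), 41.92710876464844)
```

View pics/wrist27.png

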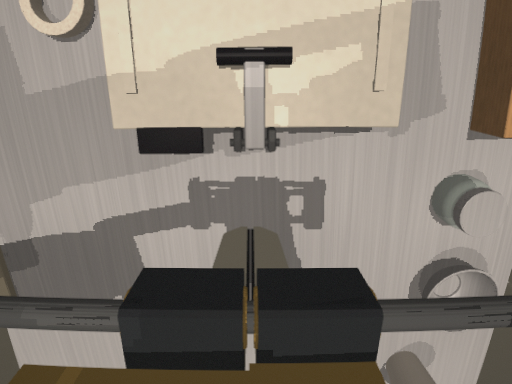

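View pics/side27.png

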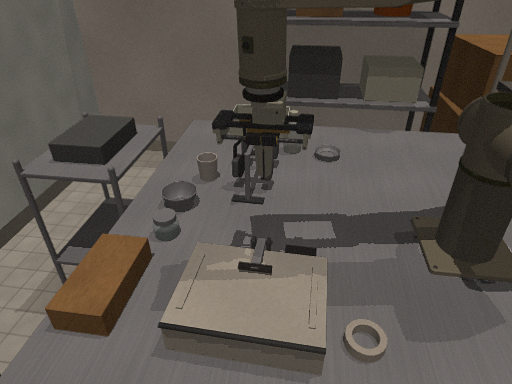

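View pics/top27.png

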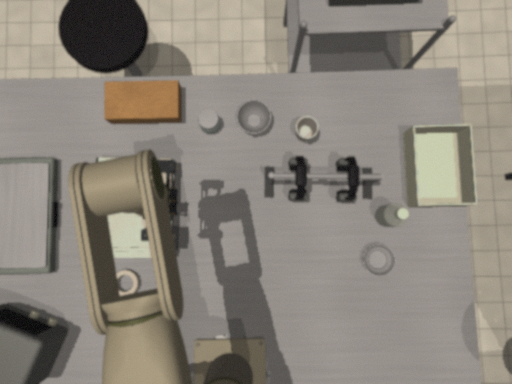

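```bash
python3 -c "
from station import job_done
print(job_done())"
```

```text
the job is handed in; nothing more can be done
None
```

The table is cleared and the job was handed in at about 45 s of the 208 s allowed, with the arm touching nothing.

- **What was there:** two pairs of ear defenders, the clipper and the otoscope. No third pair and no chip reader showed in any view, including from above after the arm had moved off the areas it first hid.
- **Done, in order:** I hung both pairs astride the rail and laid the clipper and otoscope in the case. Then I closed the lid and swung the clamp down onto it.
- **Ear defenders:** both hang level with one cup on each side of the bar, crown tops at about 0.186 m.
- **Instruments:** both lay inside the case in the last picture before the lid closed.
- **Lid:** flat at 0.0835 m across its whole width, so fully shut.
- **Clamp:** the arm's top is level at 0.102–0.103 m, so fully down.
- **Other objects:** the other things on the table look unmoved in the pictures, and nothing was seen knocked aside.
- **Forces:** closing the lid, the fingertips pressed harder than I meant, at about 55 N vertically and 62 N in all. That is within the 120 N wrist limit. The 40 N limit covers the arm and the gripper's body; I took it not to cover the fingers, and did not see the body touch anything.
- **Tool tilt:** the tool drifted up to about 4° off vertical, so I nudged it back partway before taking the otoscope. It did no visible harm.

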